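# Weigh the amber lump in a tray from the stack

### The arm

A 6-joint arm with a two-finger parallel gripper is mounted at the origin on a cart in front of the work surface, level with it; the furniture and walls round the work are solid. World frame = base frame: x ahead of the robot, y to its left, z up, the work surface at z = 0. Lengths are in m, angles in rad, forces in N, time in s.
With the tool pointing down it reaches from about 0.275 to 0.775 m from the base axis. Payload 14.6 kg.
Tool frame: the origin (TCP) lies at the very end of the fingers, on their centre line; the grasp point (between the pads) lies 19 mm behind it (r.hold_point_z is the distance from the TCP to the grasp point, in m); z points along the fingers, y is the direction in which the jaws open and shut (so a half turn about z gives the same grasp; the last joint's range is limited). The gripper opens to 85 mm and grips with 20 to 120 N. Pads are 22 mm wide; open, the fingers measure 114 mm over their backs; the gripper's body (76 mm by 85 mm) begins 54 mm behind the grasp point. The pads swing forward as they close: fully open they stand 13 mm farther back than shut.
Start: joints at [-1.383, 0.263, -0.048, 1.259, 0, 1.415], TCP at [0.176, -0.494, 0.231] pointing down, gripper open.
Joint ranges: [-2.65, 2.65], [-0.89, 1.7], [-1.18, 1.37], [-2.13, 2.11], [-1.35, 1.29], [-3.14, 3.14]. Speed limits (rad/s): [1.89, 1.89, 2.57, 2.79, 3.14, 3.14].

### API

Orientations are given as a unit quaternion [x, y, z, w].
In Python, from station import r, viewer, workorder gives the robot as it stands. The module is installed in compiled form; this text tells all that it offers.
- The arm moves only by the tool drive_tool, never from a script. Its argument "motion" is a list that holds one entry, the list of rows, each a list of 7 numbers: the shift along the tool's x, y, z as a fraction of full scale, then the turn, a rotation vector about the tool's x, y, z as a fraction of full scale, then the gripper's target within -1 to 1 (fully open at 1, half-way at 0, shut at -1). A call has 1 to 20 rows; each row shifts and turns the pose as measured when the row begins, along the tool's axes as they then stand; what a row does not reach is not made up. Full scale, the value 1, is 50 mm for a shift and 6 degrees for a turn. A row lasts 1/10 s, in which the tool goes at most 50 mm and 8.59 degrees, less where a joint would pass 70% of its speed; a pose out of reach is approached as far as the arm can. A call with a number of a shift or a turn outside -1 to 1 is refused whole. A call with a gripper value outside its range is refused whole. The fingers move at their own pace and stop on an object; "force" is the grip in N (left out, the last holds). Time passes only in rows, so rows that do not move let the fingers close. It gives the time, the measured TCP pose, the force and the opening at its end, in the units of the state.
- r.get_obs(): the state, without advancing time (a new reading comes with each control period).
- viewer.camera(name): name is "scene" or "side" or "wrist"; returns a dict with "image" (400x640x3 uint8, red, green, blue), "mtx" (3x3 intrinsics, pixels), "R" (3x3) and "t" (3): a world point X has camera coordinates R X + t. Camera axes: x right, y down, z forward; pixel columns grow to the right and rows downward; lengths in m; the calibration is good to about 2 mm. A picture is of the moment at which its call begins. There is no depth.
- workorder.hand_in(): hands the job in, once; it reports no verdict.
The state is a dict: "t": time; "joints": joint angles; "joint_velocities": joint speeds; "tau": joint torques, N m; "tcp_pos": TCP position; "tool_rot": TCP orientation; "force": force on the tool from outside, world axes, zero at the start; "moment": the same for the moment, N m; "gripper_width": opening from 0.0 (shut) to 1.0 (fully open).
Only numpy, scipy, OpenCV 4.12 (cv2) and the standard library are available. Lean on these libraries where they do the work, as an engineer would, in place of code of your own. Each camera call takes 0.05 s, during which the arm holds its last target.

### The job

Weigh the amber lump: take only the top tray off the nested stack of blue trays, leaving the trays beneath it where they stand, and set it upright and empty on the middle of the scale's pan; let go of it. Then lay the amber lump lengthwise in the tray, well in the middle. Set both down gently rather than dropping them, and leave the things round about alone.

Things in the scene. Friction and masses are not known exactly. Their poses are not given: they have to be found in the camera images.
- tray_top_center (a point): centre, half-way up, of the TOP one of three equal nested blue weighing trays. Tray: open box 130 mm long (x) by 68 mm wide (y) over the rim, 34 mm high, about 60 g; underside 17 mm below this point, rim 17 mm above. Its upper 8 mm are an upright rim band; below, the walls taper inward to an underside of 110 x 48 mm. z up.
- tray_top: the same top tray; origin at the centre of its underside, axes as above. Inside floor 3 mm above the underside, about 105 x 45 mm; a stacking step, 22 mm wide (y), its top 22 mm above the underside, stands inside at each short end and leaves 94 mm of floor between the two. Walls 3 mm thick.
- tray_mid_center (a point): centre, half-way up, of the second tray, in which the top tray stands; same size and axes. Its rim is as wide as the top one's and lies 22 mm below it: fingers closing across the width with their ends 22 mm or more below the top rim grip both trays. The trays sit loose in one another (about 3 mm play) and are apart once the upper one is raised 12 mm straight up.
- tray_low_center (a point): centre, half-way up, of the lowest tray, which stands on the table; same size and axes
- pan (a point): centre of the upper face of a bench scale's pan: flat steel plate, 140 mm long (x) by 116 mm wide (y), face 48 mm above the table, rigid. The white body under it is 134 mm wide, 36 mm high and reaches 50 mm beyond the pan on its -x side, where the display and two keys are. The scale stands firm. z up.
- lump_center (a point): centre, half-way up, of a raw orange amber lump lying on the table: 68 mm long (x), 28 mm wide between two flattish sides (y; the middle 36 mm of the length are flat) and 46 mm high, flat underside, rough rounded ends, about 65 g. Lengthwise in a tray it stands out 15 mm above the rim. z up.
- lump: the same amber lump; origin at the centre of its underside, x along its length, z up
- glue_bottle: small white and red glue bottle, 34 mm across, 86 mm high, standing on the table; bystander
- wood_bowl: small brown wooden bowl, 91 mm across, 40 mm high; bystander
- dust_brush: dusting brush with a wooden handle, 163 mm long (y), 21 mm wide, 13 mm high, lying near the robot's edge of the table; bystander
- glass_bowl: clear glass bowl full of amber bits, 196 mm across, 105 mm high, fixed to the table between the trays and the scale; an obstacle to keep clear of; origin at the centre of its foot

How it is judged:
By the outcome, as a careful person would: the job done as asked, in the order asked, and still so for the second after the job is handed in, with the robot touching nothing.
It also fails if it takes over 70 s, if anything falls off the work surface, if the arm or the gripper's body presses on something with over 40 N, if the wrist force passes 120 N, or if a joint passes its speed limit or range.

## Working session

There is one attempt and no reset: what is moved stays moved. The work goes in short steps, Python scripts to look and compute and a tool call to move; the robot and the scene stay as the last step left them, time stands still between calls to the robot, and variables do not carry over. Pictures are saved under pics/ and viewed, and the job is handed in when it is done.

Besides the shell and the picture viewer there is one more tool, called after "Call:" as name(argument=value, ...), one argument or row to a line, values as JSON. drive_tool: Moves the arm, as the interface text tells. Its arguments: {"type":"object","properties":{"motion":{"type":"array","items":{"type":"array","items":{"type":"array","items":{"type":"number"}}}},"force":{"type":"number"}},"required":["motion"]}

```bash
mkdir -p pics; cat > h.py <<'E'
import numpy as np, cv2
from station import r, viewer, workorder
def snap(n,f=None,crop=None,z=1):
    c=viewer.camera(n); im=c["image"][:,:,::-1].copy()
    if crop: 
        x0,y0,x1,y1=crop; im=im[y0:y1,x0:x1]
    if z!=1: im=cv2.resize(im,None,fx=z,fy=z,interpolation=cv2.INTER_CUBIC)
    cv2.imwrite("pics/"+f,im); return c
def proj(c,X):
    p=c["mtx"]@(c["R"]@np.array(X,float)+c["t"]); return p[:2]/p[2]
def onplane(c,u,v,z):
    d=c["R"].T@np.linalg.inv(c["mtx"])@np.array([u,v,1.]); o=-c["R"].T@c["t"]
    return o+d*(z-o[2])/d[2]
E
python3 - <<'E'
from h import *
for n in ["scene","side","wrist"]:
    c=snap(n,n+"0.png"); print(n,(-c["R"].T@c["t"]).round(3))
print(r.get_obs(), r.hold_point_z)
E
```

```text
scene [-0.13   0.795  0.749]
side [0.429 1.106 0.757]
wrist [ 0.251 -0.468  0.373]
{'t': 0.15, 'joints': array([-1.38326368e+00,  2.63441086e-01, -4.87549956e-02,  1.25939522e+00,
        1.71775616e-05,  1.41546123e+00]), 'joint_velocities': array([ 2.43782921e-03, -1.72644128e-03,  1.38587212e-03, -2.52814572e-04,
       -1.12303398e-03,  4.02780769e-05]), 'tau': array([ 9.65702529e-04, -6.37826443e+01,  3.84649622e+01,  1.05756437e-02,
       -2.16760695e-04,  2.77941621e-05]), 'tcp_pos': array([ 0.17644592, -0.49425937,  0.2309343 ]), 'tool_rot': array([ 9.85341091e-01,  1.70595361e-01,  2.18892262e-06, -3.97571636e-04]), 'force': array([ 0.67028598,  0.44937459, -0.18791356]), 'moment': array([0.01924217, 0.05068545, 0.01689333]), 'gripper_width': 1.0012899244333633} 0.0187
```

View pics/scene0.png

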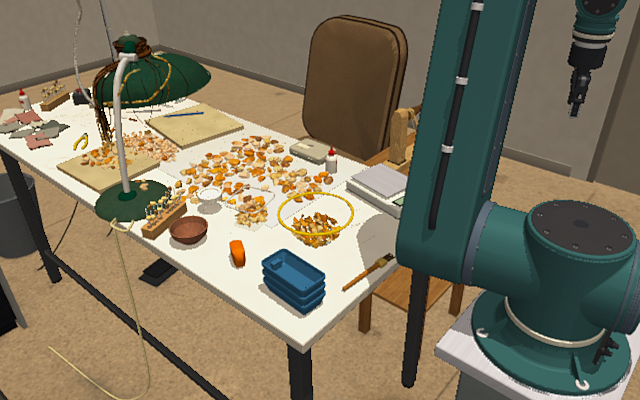

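View pics/side0.png

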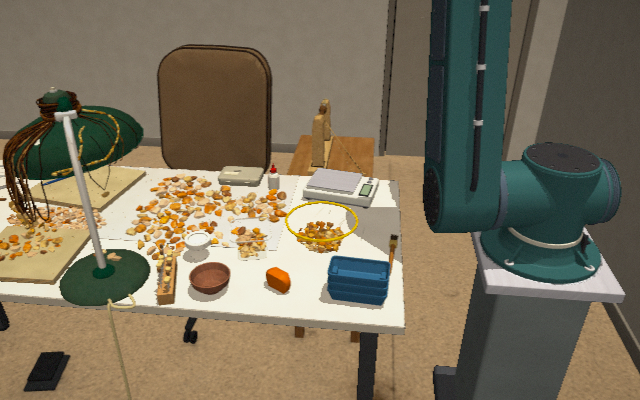

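View pics/wrist0.png

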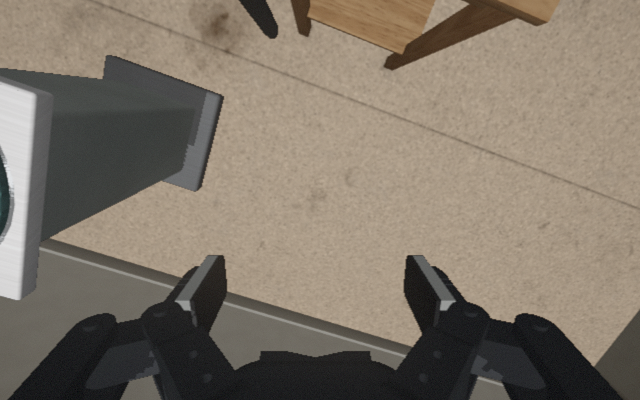

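The scene view shows the trays at about (295,280), the lump at (237,253) and the scale at (380,185). The side view has the trays at (358,280), the lump at (278,280) and the scale at (340,187). I'll enlarge these areas.

```bash
python3 - <<'E'
from h import *
snap("side","s_tr.png",(255,240,415,320),5)
snap("side","s_sc.png",(280,150,400,220),6)
snap("scene","c_tr.png",(215,225,345,320),6)
E
```

```text
(no output)
```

View pics/s_tr.png

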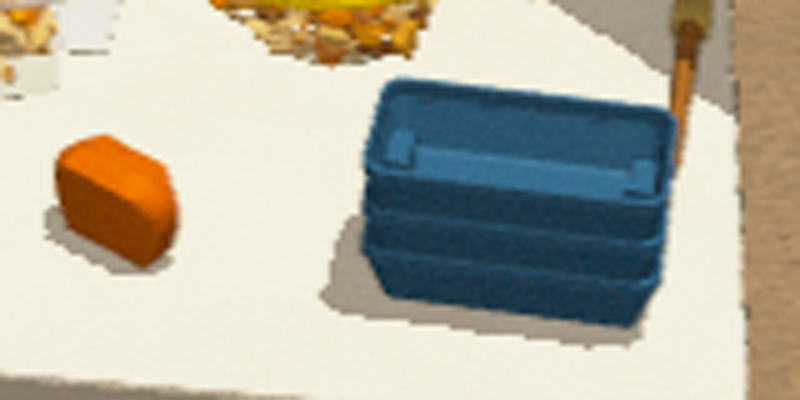

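View pics/s_sc.png

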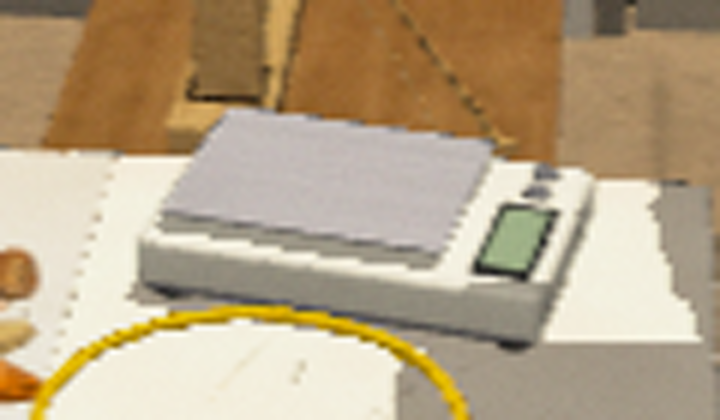

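View pics/c_tr.png

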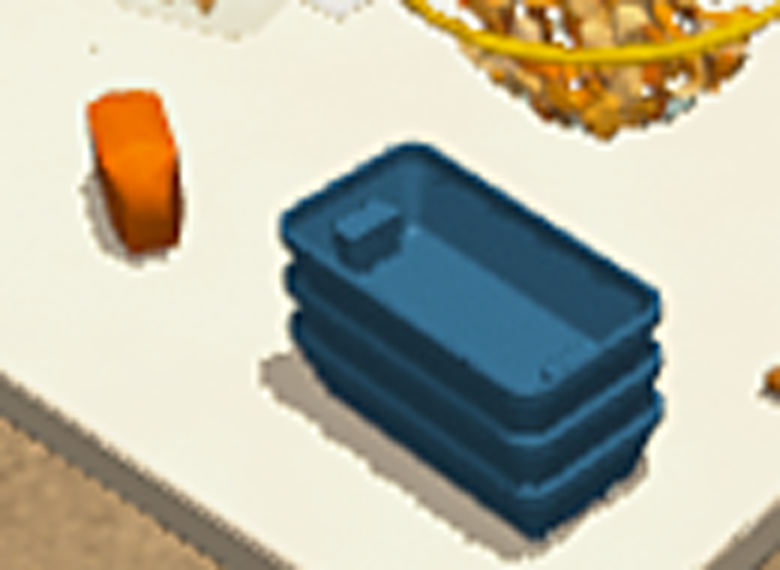

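```bash
python3 - <<'E'
from h import *
c2=snap("scene","c_sc.png",(330,140,420,220),8); c1=viewer.camera("side")
def pts(c,x0,y0,z,L,h):
    P=np.array([onplane(c,x0+(x+.5)/z-.5,y0+(y+.5)/z-.5,h) for x,y in L]);print(P[:,:2].round(4).tolist(),"ctr",P.mean(0).round(4));
    for i in range(len(P)): e=P[(i+1)%len(P)]-P[i]; print("  len %.4f ang %.1f"%(np.linalg.norm(e),np.degrees(np.arctan2(e[1],e[0]))))
pts(c1,255,240,5,[(383,76),(679,108),(663,207),(362,173)],.078)
pts(c2,215,225,6,[(412,138),(664,296),(532,400),(278,222)],.078)
pts(c1,280,150,6,[(232,108),(495,143),(437,252),(162,214)],.048)
pts(c1,255,240,5,[(105,135),(172,172),(180,200),(140,268),(70,220)],0.0)
print("lump scene");pts(c2,215,225,6,[(135,90),(130,250),(180,245)],0.0)
for n,c in (("side",c1),("scene",c2)):
  print(n,onplane(c,278 if n=="side" else 237.5,279 if n=="side" else 253,.023))
E
```

```text
[[0.501, 0.1968], [0.3715, 0.2051], [0.3786, 0.273], [0.5037, 0.2653]] ctr [0.4387 0.2351 0.078 ]
  len 0.1298 ang 176.4
  len 0.0683 ang 84.0
  len 0.1253 ang -3.5
  len 0.0685 ang -92.2
[[0.498, 0.1969], [0.3754, 0.2053], [0.3757, 0.2696], [0.5011, 0.259]] ctr [0.4375 0.2327 0.078 ]
  len 0.1229 ang 176.1
  len 0.0643 ang 89.8
  len 0.1259 ang -4.8
  len 0.0622 ang -92.9
[[0.5833, -0.2804], [0.4491, -0.2571], [0.4717, -0.1441], [0.6041, -0.1658]] ctr [ 0.527  -0.2118  0.048 ]
  len 0.1362 ang 170.1
  len 0.1153 ang 78.7
  len 0.1341 ang -9.3
  len 0.1164 ang -100.3
[[0.6368, 0.1543], [0.6006, 0.1782], [0.5937, 0.1979], [0.6039, 0.2466], [0.6413, 0.2178]] ctr [0.6153 0.199  0.    ]
  len 0.0434 ang 146.6
  len 0.0209 ang 109.4
  len 0.0497 ang 78.1
  len 0.0472 ang -37.6
  len 0.0636 ang -94.0
lump scene
[[0.6789, 0.1752], [0.6056, 0.2433], [0.5933, 0.2294]] ctr [0.626 0.216 0.   ]
  len 0.1001 ang 137.1
  len 0.0186 ang -131.8
  len 0.1014 ang -32.3
side [0.61699118 0.2267324  0.023     ]
scene [0.61565745 0.22736352 0.023     ]
```

View pics/c_sc.png

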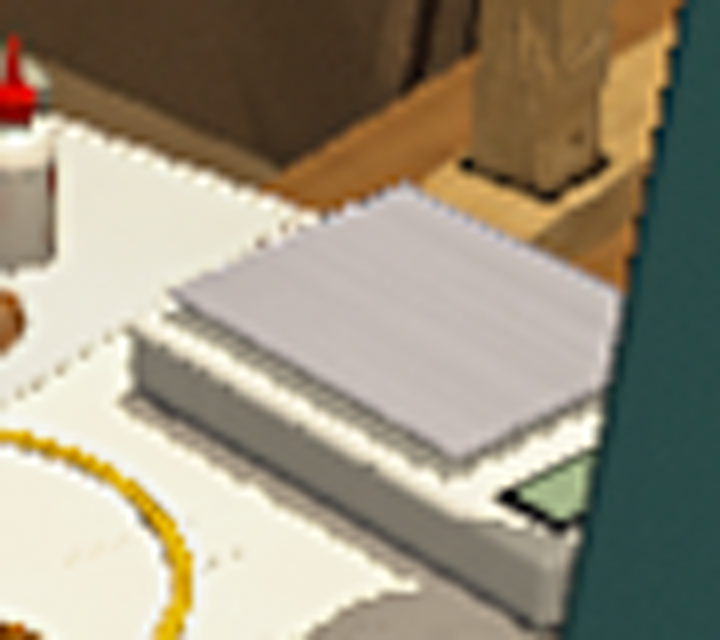

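```bash
cat >> h.py <<'E'
from scipy.spatial.transform import Rotation as Ro
def state():
    o=r.get_obs(); R=Ro.from_quat(o["tool_rot"]).as_matrix()
    return o,R,np.degrees(np.arctan2(R[1,0],R[0,0]))
def plan(target,yaw,n,g):
    """n rows to world target / tool-x yaw, tool down; prints rows rounded"""
    o,R,y0=state(); p=o["tcp_pos"].copy(); target=np.array(target,float)
    # desired vertical
    Rt=lambda a: np.array([[np.cos(a),np.sin(a),0],[np.sin(a),-np.cos(a),0],[0,0,-1.]])
    dy=(yaw-y0+180)%360-180
    rows=[];R=R.copy()
    for i in range(n):
        pd=p+(target-p)/(n-i)
        s=(R.T@(pd-p))/0.05
        a=np.radians(y0+dy*(i+1)/n)
        w=np.degrees(Ro.from_matrix(R.T@Rt(a)).as_rotvec())/6
        s=s.round(2);w=w.round(2)
        p=p+R@(s*.05); R=R@Ro.from_rotvec(np.radians(w*6)).as_matrix()
        rows.append([*s.tolist(),*w.tolist(),g])
    print("now",o["t"].round(2),o["tcp_pos"].round(4),round(y0,2),"F",o["force"].round(2),"gw",round(o["gripper_width"],3))
    print("end",p.round(4)); print(str([rows]).replace(" ","").replace("-0.0,","0,").replace("0.0,","0,"))
E
python3 - <<'E'
from h import *
plan((.46,-.2,.30),100,14,1)
E
```

```text
Traceback (most recent call last):
  File "h.py", line 33, in plan
    print("now",o["t"].round(2),o["tcp_pos"].round(4),round(y0,2),"F",o["force"].round(2),"gw",round(o["gripper_width"],3))
                ^^^^^^^^^^^^
AttributeError: 'float' object has no attribute 'round'
```

```bash
sed -i 's/o\["t"\].round(2)/round(o["t"],2)/' h.py
python3 - <<'E'
from h import *
plan((.46,-.2,.30),100,14,1)
E
```

```text
now 0.4 [ 0.1764 -0.4944  0.2312] 19.64 F [-0.92 -0.51  0.08] gw 0.996
end [ 0.46   -0.1998  0.2998]
[[[0.52,-0.26,-0.1,0,0,-0.96,1],[0.55,-0.21,-0.1,0,0,-0.95,1],[0.56,-0.15,-0.1,0,0,-0.96,1],[0.58,-0.09,-0.1,0,0,-0.96,1],[0.58,-0.04,-0.1,0,0,-0.95,1],[0.58,0.02,-0.1,0,0,-0.96,1],[0.58,0.08,-0.1,0,0,-0.96,1],[0.57,0.14,-0.1,0,0,-0.95,1],[0.55,0.2,-0.1,0,0,-0.96,1],[0.53,0.25,-0.09,0,0,-0.96,1],[0.5,0.3,-0.1,0,0,-0.95,1],[0.47,0.35,-0.09,0,0,-0.96,1],[0.43,0.39,-0.1,0,0,-0.96,1],[0.39,0.44,-0.09,0,0,-0.95,1]]]
```

Call:
drive_tool(
  motion=[
    [[0.52,-0.26,-0.1,0,0,-0.96,1],[0.55,-0.21,-0.1,0,0,-0.95,1],[0.56,-0.15,-0.1,0,0,-0.96,1],[0.58,-0.09,-0.1,0,0,-0.96,1],[0.58,-0.04,-0.1,0,0,-0.95,1],[0.58,0.02,-0.1,0,0,-0.96,1],[0.58,0.08,-0.1,0,0,-0.96,1],[0.57,0.14,-0.1,0,0,-0.95,1],[0.55,0.2,-0.1,0,0,-0.96,1],[0.53,0.25,-0.09,0,0,-0.96,1],[0.5,0.3,-0.1,0,0,-0.95,1],[0.47,0.35,-0.09,0,0,-0.96,1],[0.43,0.39,-0.1,0,0,-0.96,1],[0.39,0.44,-0.09,0,0,-0.95,1]],
  ],
)

```text
t: 1.8
tcp_pos: [0.4614, -0.1834, 0.302]
tool_rot: [0.624, 0.782, 0.0, 0.0]
force: [0.4, -0.1, -0.5]
gripper_width: 1.001
```

```bash
python3 - <<'E'
from h import *
snap("wrist","w1.png")
c=viewer.camera("wrist")
print(proj(c,(.527,-.212,.048)), proj(c,(.5,0,.1)))
plan((.45,.2,.30),165,14,1)
E
```

```text
[353.69670068 196.38157251] [391.46565263   5.4239325 ]
now 1.9 [ 0.4623 -0.1824  0.3021] 102.96 F [-0.34  0.48 -0.61] gw 1.001
end [0.4497 0.1999 0.3001]
[[[0.54,0.11,0,0.01,0,-0.74,1],[0.53,0.15,0,0,0,-0.74,1],[0.51,0.19,0,0,0,-0.74,1],[0.5,0.23,0,0,0,-0.73,1],[0.48,0.26,0,0,0,-0.74,1],[0.46,0.3,0,0,0,-0.74,1],[0.43,0.33,0.01,0,0,-0.74,1],[0.41,0.37,0,0,0,-0.74,1],[0.37,0.39,0.01,0,0,-0.74,1],[0.34,0.42,0,0,0,-0.74,1],[0.31,0.45,0.01,0,0,-0.73,1],[0.28,0.47,0,0,0,-0.74,1],[0.24,0.49,0.01,0,0,-0.74,1],[0.2,0.51,0,0,0,-0.74,1]]]
```

View pics/w1.png

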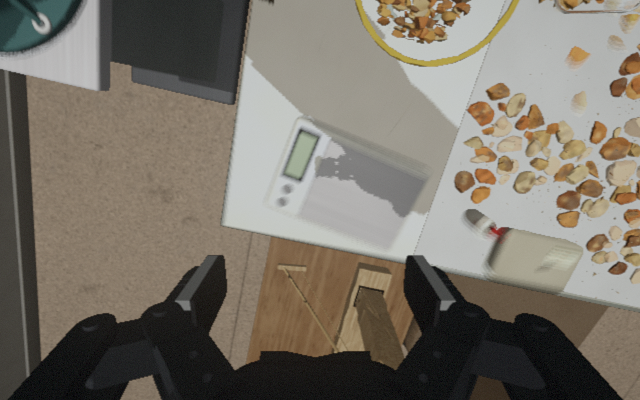

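The wrist view shows the scale's pan around (363,190), near where I predicted it (354,196). I'll enlarge it.

```bash
python3 - <<'E'
from h import *
snap("wrist","w1c.png",(250,100,450,260),4)
E
```

```text
(no output)
```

View pics/w1c.png

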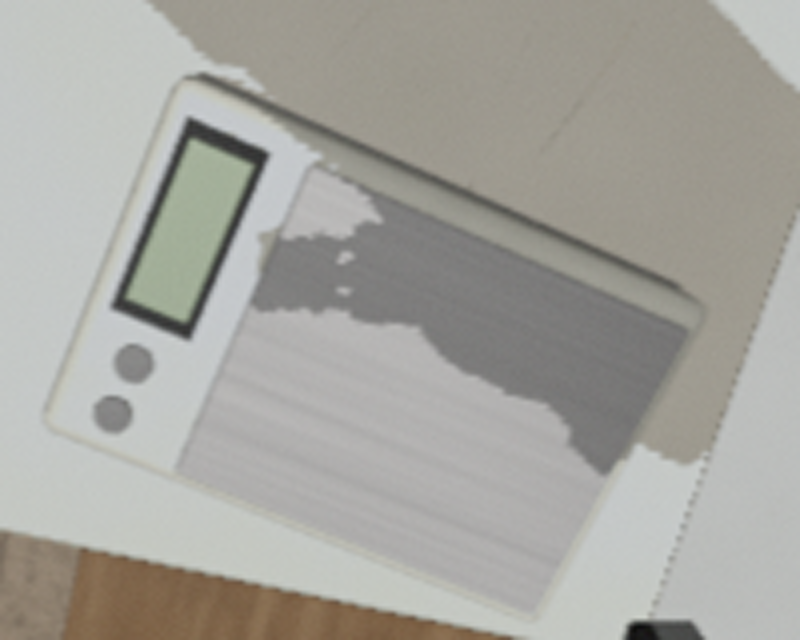

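```bash
python3 - <<'E'
from h import *
c=viewer.camera("wrist")
P=np.array([onplane(c,250+(x+.5)/4-.5,100+(y+.5)/4-.5,.048) for x,y in [(308,165),(690,325),(532,613),(178,470)]])
print(P.round(4),P.mean(0))
for i in range(4): e=P[(i+1)%4]-P[i]; print("len %.4f ang %.1f"%(np.linalg.norm(e),np.degrees(np.arctan2(e[1],e[0]))))
print(onplane(c,436,5,.105))
E
```

```text
[[ 0.4712 -0.1509  0.048 ]
 [ 0.6075 -0.174   0.048 ]
 [ 0.5867 -0.288   0.048 ]
 [ 0.4516 -0.2622  0.048 ]] [ 0.52926635 -0.21876516  0.048     ]
len 0.1383 ang -9.6
len 0.1158 ang -100.4
len 0.1375 ang 169.2
len 0.1131 ang 80.0
[0.54051592 0.00513143 0.105     ]
```

Call:
drive_tool(
  motion=[
    [[0.54,0.11,0,0.01,0,-0.74,1],[0.53,0.15,0,0,0,-0.74,1],[0.51,0.19,0,0,0,-0.74,1],[0.5,0.23,0,0,0,-0.73,1],[0.48,0.26,0,0,0,-0.74,1],[0.46,0.3,0,0,0,-0.74,1],[0.43,0.33,0.01,0,0,-0.74,1],[0.41,0.37,0,0,0,-0.74,1],[0.37,0.39,0.01,0,0,-0.74,1],[0.34,0.42,0,0,0,-0.74,1],[0.31,0.45,0.01,0,0,-0.73,1],[0.28,0.47,0,0,0,-0.74,1],[0.24,0.49,0.01,0,0,-0.74,1],[0.2,0.51,0,0,0,-0.74,1],[0,0,0,0,0,0,1]],
  ],
)

```text
t: 3.5
tcp_pos: [0.4452, 0.1986, 0.2968]
tool_rot: [0.131, 0.991, -0.001, -0.002]
force: [0.1, -0.8, 0.1]
gripper_width: 1.003
```

```bash
python3 - <<'E'
from h import *
snap("wrist","w2.png")
plan((.438,.234,.15),176,6,1)
E
```

```text
now 3.55 [0.4452 0.1974 0.2969] 164.8 F [ 0.28 -0.42 -0.4 ] gw 0.999
end [0.4382 0.2337 0.1498]
[[[0.05,0.11,0.49,-0.03,-0.03,-0.31,1],[0.05,0.11,0.49,0,0,-0.31,1],[0.05,0.12,0.49,0,0,-0.31,1],[0.05,0.12,0.49,0,0,-0.31,1],[0.04,0.12,0.49,0,0,-0.32,1],[0.03,0.11,0.49,0,0,-0.31,1]]]
```

View pics/w2.png

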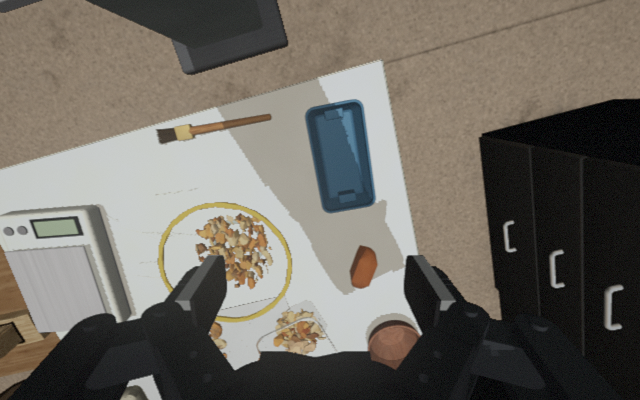

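The tray top and the lump can be seen in the wrist view at about (340,157) and (363,267). I'll enlarge them.

```bash
python3 - <<'E'
from h import *
snap("wrist","w2c.png",(290,90,410,300),3.8 and 4)
E
python3 -c "
import cv2;a=cv2.imread('pics/w2c.png');print(a.shape);cv2.imwrite('pics/w2a.png',a[:520]);cv2.imwrite('pics/w2b.png',cv2.resize(a[560:],None,fx=1.5,fy=1.5))"
```

```text
(840, 480, 3)
```

View pics/w2a.png

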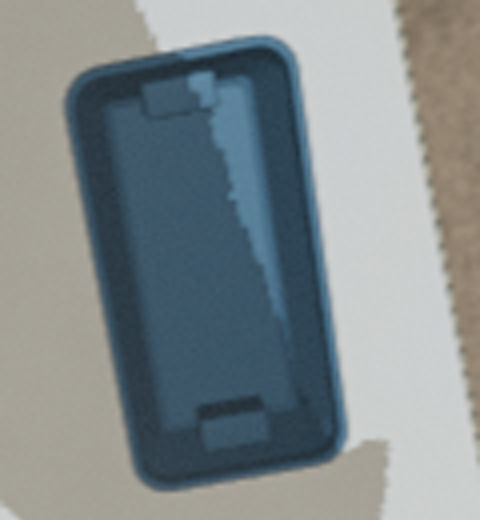

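View pics/w2b.png

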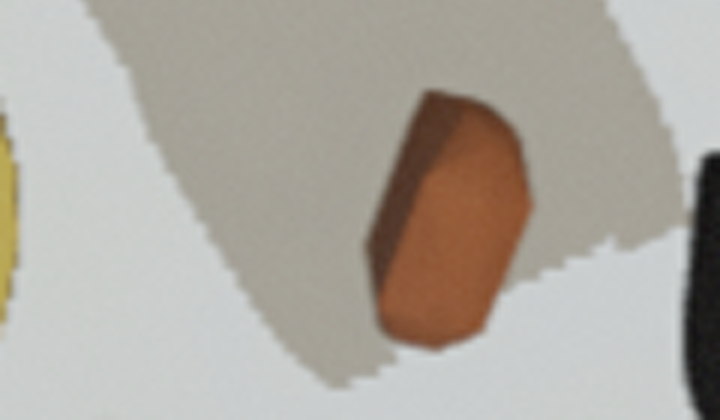

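```bash
python3 - <<'E'
from h import *
c=viewer.camera("wrist")
def X(L,s,x0,y0,h): return np.array([onplane(c,x0+(x+.5)/s-.5,y0+(y+.5)/s-.5,h) for x,y in L])
def I(a,b,c_,d):
    l=np.cross(np.cross([*a,1],[*b,1]),np.cross([*c_,1],[*d,1])); return l[:2]/l[2]
Lf=((66,110),(135,465));Rt=((300,80),(347,430));T=((90,68),(270,36));B=((160,490),(325,462))
C=[I(*Lf,*T),I(*Rt,*T),I(*Rt,*B),I(*Lf,*B)];print(C)
P=X(C,4,290,90,.078);print(P.round(4),P.mean(0))
for i in range(4): e=P[(i+1)%4]-P[i]; print("len %.4f ang %.1f"%(np.linalg.norm(e),np.degrees(np.arctan2(e[1],e[0]))))
P=X([(420,185),(380,300),(530,205),(487,325)],6,290,230,.042);print(P.round(4))
for a,b in((0,1),(2,3)): e=P[b]-P[a];print("%.1f"%np.degrees(np.arctan2(e[1],e[0])))
P=X([(425,95),(368,245)],6,290,230,.0);e=P[1]-P[0];print(P.round(4),"%.1f"%np.degrees(np.arctan2(e[1],e[0])))
print("bowl",X([(160,250),(291,250),(225,203),(225,321)],1,0,0,.105))
E
```

```text
[array([58.91087312, 73.52695589]), array([293.52970358,  31.81694159]), array([350.71123828, 457.63688078]), array([140.50225594, 493.30870808])]
[[0.3743 0.2032 0.078 ]
 [0.3808 0.2696 0.078 ]
 [0.5082 0.2594 0.078 ]
 [0.5025 0.1934 0.078 ]] [0.44144698 0.23141217 0.078     ]
len 0.0667 ang 84.4
len 0.1277 ang -4.6
len 0.0662 ang -94.9
len 0.1285 ang 175.6
[[0.5994 0.2212 0.042 ]
 [0.6278 0.2046 0.042 ]
 [0.6116 0.2457 0.042 ]
 [0.6416 0.2286 0.042 ]]
-30.2
-29.7
[[0.5978 0.2287 0.    ]
 [0.6374 0.204  0.    ]] -32.0
bowl [[ 0.48666688 -0.00934889  0.105     ]
 [ 0.52811897  0.14378107  0.105     ]
 [ 0.45094284  0.08753843  0.105     ]
 [ 0.60410713  0.0308787   0.105     ]]
```

```bash
python3 - <<'E'
from h import *
plan((.4395,.2325,.13),175.5,8,1)
E
```

```text
now 3.65 [0.4454 0.1964 0.297 ] 164.67 F [-0.29  0.26  0.57] gw 0.999
end [0.4394 0.2325 0.13  ]
[[[0.04,0.08,0.42,-0.03,-0.03,-0.23,1],[0.04,0.08,0.42,0,0,-0.22,1],[0.03,0.09,0.42,0,0,-0.23,1],[0.03,0.09,0.42,0,0,-0.22,1],[0.03,0.09,0.41,0,0,-0.23,1],[0.03,0.09,0.42,0,0,-0.22,1],[0.03,0.08,0.41,0,0,-0.23,1],[0.02,0.09,0.42,0,0,-0.23,1]]]
```

Call:
drive_tool(
  motion=[
    [[0.04,0.08,0.42,-0.03,-0.03,-0.23,1],[0.04,0.08,0.42,0,0,-0.22,1],[0.03,0.09,0.42,0,0,-0.23,1],[0.03,0.09,0.42,0,0,-0.22,1],[0.03,0.09,0.41,0,0,-0.23,1],[0.03,0.09,0.42,0,0,-0.22,1],[0.03,0.08,0.41,0,0,-0.23,1],[0.02,0.09,0.42,0,0,-0.23,1],[0,0,0,0,0,0,1]],
  ],
)

```text
t: 4.55
tcp_pos: [0.4423, 0.2215, 0.1254]
tool_rot: [0.05, 0.999, -0.001, 0.002]
force: [-0.7, 0.1, 0.2]
gripper_width: 1.004
```

```bash
python3 - <<'E'
from h import *
snap("side","s3.png",(280,180,440,320),5)
snap("wrist","w3.png")
plan((.4395,.2325,.085),175.5,3,1)
E
```

```text
now 4.65 [0.4436 0.2219 0.1277] 174.28 F [ 0.42 -0.87  0.15] gw 1.003
end [0.4396 0.2323 0.0852]
[[[0.04,0.07,0.28,0,0.07,-0.07,1],[0.03,0.07,0.29,0,0,-0.07,1],[0.03,0.06,0.28,0,0,-0.06,1]]]
```

View pics/w3.png

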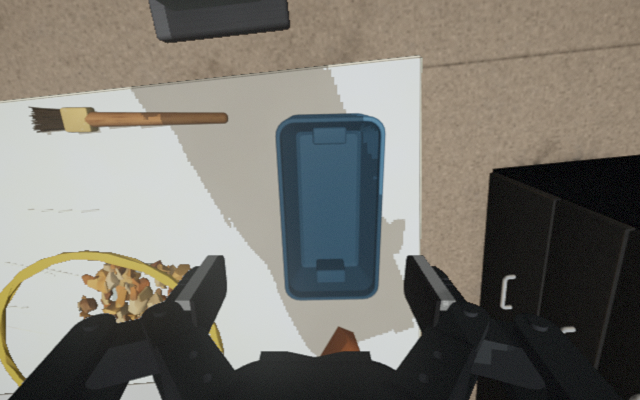

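View pics/s3.png

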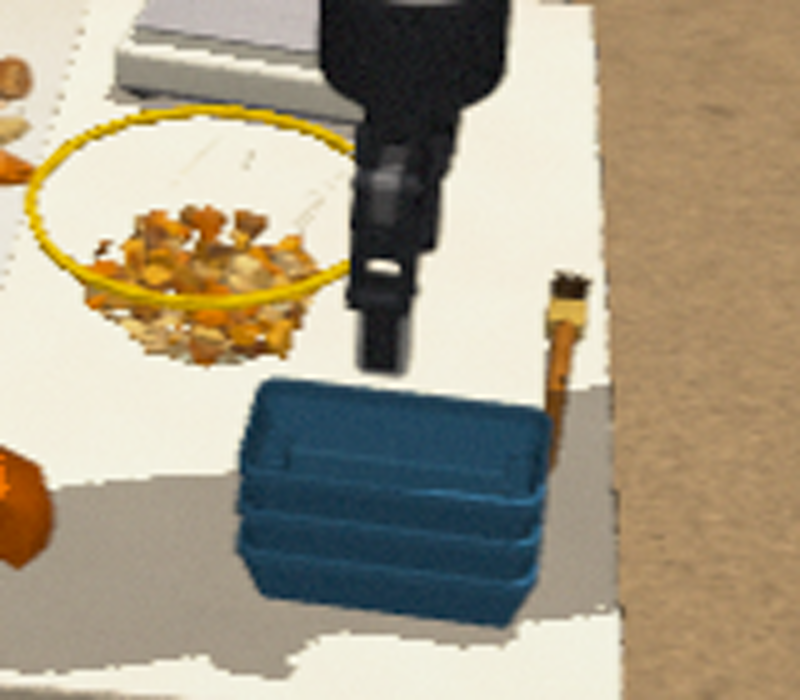

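```bash
python3 - <<'E'
from h import *
c=snap("wrist","w3c.png",(260,100,400,310),3)
o,R,y=state();print(o["tcp_pos"],y)
P=np.array([onplane(c,*q,.078) for q in [(275.5,114.5),(385.5,114),(379,299),(287.5,300)]])
print(P.round(4),P.mean(0))
for i in range(4): e=P[(i+1)%4]-P[i]; print("len %.4f ang %.1f"%(np.linalg.norm(e),np.degrees(np.arctan2(e[1],e[0]))))
# finger tips: px near (212,258),(418,258)
print(proj(c,o["tcp_pos"]), [proj(c,o["tcp_pos"]+R@np.array([0,s*.0425,-.013])) for s in(-1,1)])
E
```

```text
[0.44393132 0.22219046 0.12817825] 174.3040836653844
[[0.3731 0.2051 0.078 ]
 [0.3794 0.2712 0.078 ]
 [0.5104 0.2627 0.078 ]
 [0.5046 0.1956 0.078 ]] [0.44189742 0.23364751 0.078     ]
len 0.0663 ang 84.6
len 0.1312 ang -3.7
len 0.0673 ang -94.9
len 0.1318 ang 175.9
[315.30944329 256.80438309] [array([226.14427991, 269.85711605]), array([404.54228336, 269.95676109])]
```

View pics/w3c.png

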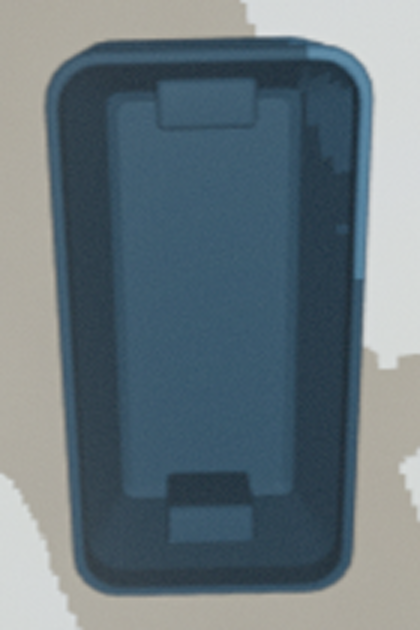

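```bash
python3 - <<'E'
from h import *
plan((.441,.2333,.09),175.6,4,1)
E
```

```text
now 4.7 [0.4439 0.2222 0.1282] 174.3 F [-0.05 -0.36 -0.09] gw 0.997
end [0.441  0.2335 0.0902]
[[[0.02,0.05,0.19,0,0.08,-0.05,1],[0.02,0.06,0.19,0,0,-0.06,1],[0.02,0.05,0.19,0,0,-0.05,1],[0.02,0.06,0.19,0,0,-0.06,1]]]
```

Call:
drive_tool(
  motion=[
    [[0.02,0.06,0.19,0,0.08,-0.05,1],[0.02,0.06,0.19,0,0,-0.06,1],[0.02,0.06,0.19,0,0,-0.05,1],[0.02,0.06,0.19,0,0,-0.06,1],[0,0,0,0,0,0,1]],
  ],
)

```text
t: 5.2
tcp_pos: [0.4425, 0.2352, 0.0892]
tool_rot: [0.039, 0.999, 0.001, 0.001]
force: [-0.5, 0.4, 0.5]
gripper_width: 0.996
```

```bash
python3 - <<'E'
from h import *
plan((.441,.2333,.062),175.6,4,1)
E
```

```text
now 5.2 [0.4425 0.2352 0.0892] 175.59 F [-0.52  0.36  0.53] gw 0.996
end [0.4409 0.2333 0.0622]
[[[0.01,-0.01,0.14,0.02,0.02,0,1],[0.01,-0.01,0.13,0,0,0,1],[0,-0.01,0.14,0,0,0,1],[0.01,-0.01,0.13,0,0,0,1]]]
```

Call:
drive_tool(
  motion=[
    [[0.01,-0.01,0.14,0.02,0.02,0,1],[0.01,-0.01,0.13,0,0,0,1],[0.01,-0.01,0.14,0,0,0,1],[0.01,-0.01,0.13,0,0,0,1],[0,0,0,0,0,0,1]],
  ],
)

```text
t: 5.7
tcp_pos: [0.4399, 0.2333, 0.0597]
tool_rot: [0.038, 0.999, -0.0, -0.0]
force: [-0.5, -1.0, 1.0]
gripper_width: 0.995
```

```bash
python3 - <<'E'
from h import *
snap("side","s4.png",(280,180,440,320),5)
snap("wrist","w4.png",(180,90,450,310),3)
plan((.441,.2333,.060),175.6,1,1)
E
```

```text
now 5.8 [0.4404 0.2335 0.0604] 175.6 F [-0.1  -1.01  0.33] gw 1.001
end [0.4409 0.2334 0.0599]
[[[-0.01,0,0.01,0,0.01,0,1]]]
```

View pics/w4.png

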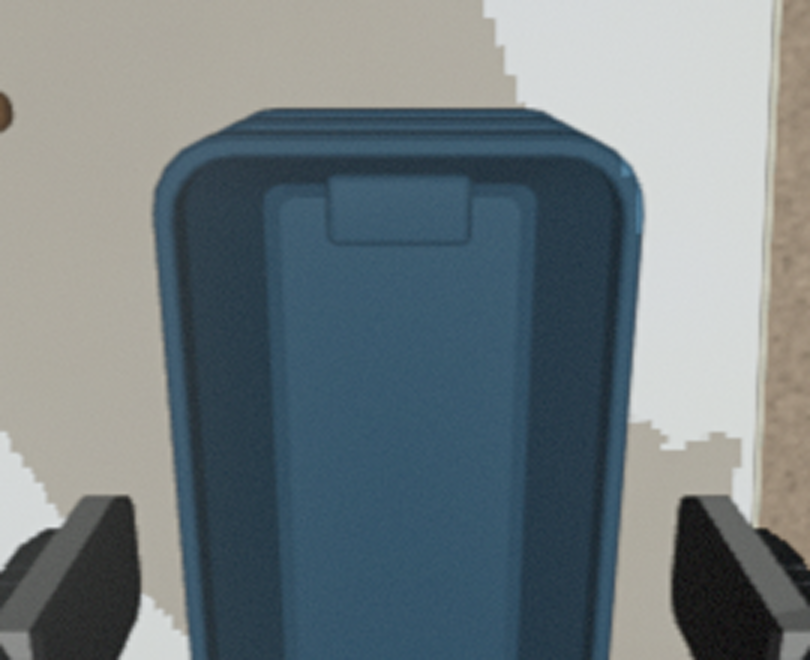

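View pics/s4.png

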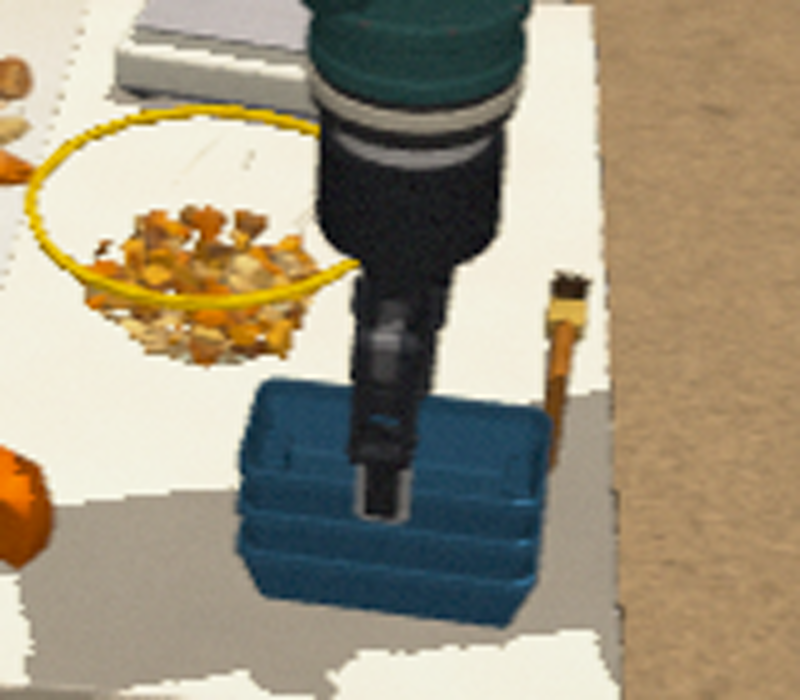

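```bash
python3 - <<'E'
from h import *
c=viewer.camera("side")
u,v=280+385.5/5-.5,180+522.5/5-.5
d=c["R"].T@np.linalg.inv(c["mtx"])@np.array([u,v,1.]); o=-c["R"].T@c["t"]
for y in(.277,.288): print(o+d*(y-o[1])/d[1])
E
```

```text
[0.44078991 0.277      0.06736363]
[0.44063217 0.288      0.07650715]
```

Call:
drive_tool(
  motion=[
    [[0,0,0,0,0,0,0.6],[0,0,0,0,0,0,0.4],[0,0,0,0,0,0,0.2],[0,0,0,0,0,0,0],[0,0,0,0,0,0,0],[0,0,0,0,0,0,0]],
  ],
  force=30,
)

```text
t: 6.45
tcp_pos: [0.4412, 0.2337, 0.0619]
tool_rot: [0.038, 0.999, 0.0, 0.002]
force: [-0.0, 1.0, -0.8]
gripper_width: 0.786
```

```bash
python3 - <<'E'
from h import *
snap("side","s5.png",(280,180,440,320),5)
plan((.4405,.2335,.10),175.6,6,0)
E
```

```text
now 6.5 [0.4412 0.2337 0.0618] 175.61 F [ 0.46 -0.33 -0.81] gw 0.783
end [0.4407 0.2333 0.0998]
[[[0,0,-0.13,0.01,0.03,0,0],[0,0,-0.13,0,0,0,0],[0,0,-0.13,0,0,0,0],[0,0,-0.12,0,0,0,0],[0.01,0,-0.13,0,0,0,0],[0,-0.01,-0.12,0,0,0,0]]]
```

View pics/s5.png

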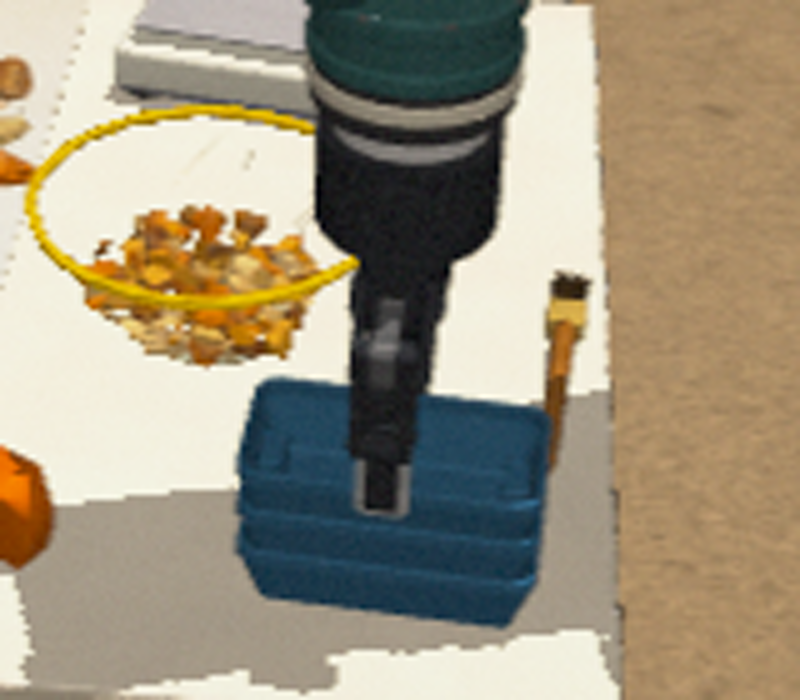

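The jaws stopped at 67 mm, on the 68 mm rim. The finger ends sit above the second rim. Next is a slow straight lift.

Call:
drive_tool(
  motion=[
    [[0,0,-0.05,0,0,0,0],[0,0,-0.08,0,0,0,0],[0,0,-0.1,0,0,0,0],[0,0,-0.12,0,0,0,0],[0,0,-0.12,0,0,0,0],[0,0,-0.12,0,0,0,0],[0,0,-0.12,0,0,0,0],[0,0,-0.12,0,0,0,0],[0,0,0,0,0,0,0]],
  ],
)

```text
t: 7.4
tcp_pos: [0.4414, 0.2339, 0.1078]
tool_rot: [0.038, 0.999, 0.0, 0.002]
force: [0.1, 0.4, -0.5]
gripper_width: 0.785
```

```bash
python3 - <<'E'
from h import *
snap("side","s6.png",(260,160,440,320),5 and 4)
plan((.46,.15,.27),172,10,0)
E
```

```text
now 7.45 [0.4413 0.2338 0.1074] 175.61 F [ 0.93  0.   -0.06] gw 0.785
end [0.4601 0.1499 0.2699]
[[[-0.05,-0.16,-0.33,0.01,0.04,0.06,0],[-0.05,-0.16,-0.32,0,0,0.06,0],[-0.05,-0.16,-0.33,0,0,0.06,0],[-0.05,-0.16,-0.32,0,0,0.06,0],[-0.06,-0.17,-0.33,0,0,0.06,0],[-0.06,-0.16,-0.32,0,0,0.06,0],[-0.06,-0.16,-0.33,0,0,0.06,0],[-0.05,-0.17,-0.32,0,0,0.06,0],[-0.06,-0.16,-0.33,0,0,0.06,0],[-0.06,-0.17,-0.32,0,0,0.06,0]]]
```

View pics/s6.png

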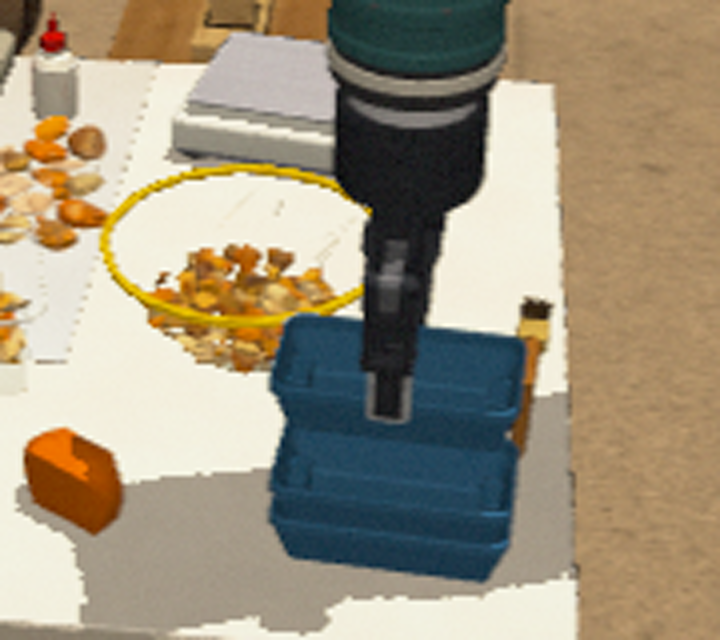

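Only the top tray came up. I'll raise it further and carry it over.

Call:
drive_tool(
  motion=[
    [[0,0,-0.3,0,0,0,0],[0,0,-0.4,0,0,0,0],[0,0,-0.5,0,0,0,0],[-0.02,-0.05,-0.5,0,0,0,0],[-0.04,-0.2,-0.4,0,0,0.06,0],[-0.05,-0.3,-0.3,0,0,0.06,0],[-0.05,-0.4,-0.2,0,0,0.06,0],[-0.05,-0.5,-0.1,0,0,0.06,0],[-0.05,-0.5,0,0,0,0.06,0],[-0.05,-0.5,0,0,0,0.06,0]],
  ],
)

```text
t: 8.45
tcp_pos: [0.4433, 0.1081, 0.2451]
tool_rot: [0.055, 0.998, -0.0, -0.0]
force: [0.8, -0.1, 0.1]
gripper_width: 0.785
```

```bash
python3 - <<'E'
from h import *
plan((.528,-.215,.25),170.2,14,0)
E
```

```text
now 8.45 [0.4433 0.1081 0.2451] 173.64 F [ 0.82 -0.11  0.09] gw 0.785
end [ 0.5279 -0.2148  0.2502]
[[[-0.17,-0.45,-0.01,-0.01,-0.01,0.04,0],[-0.17,-0.44,-0.01,0,0,0.04,0],[-0.18,-0.44,-0.01,0,0,0.04,0],[-0.18,-0.44,-0.01,0,0,0.04,0],[-0.18,-0.44,-0.01,0,0,0.04,0],[-0.18,-0.44,-0.01,0,0,0.05,0],[-0.18,-0.44,0,0,0,0.04,0],[-0.18,-0.44,-0.01,0,0,0.04,0],[-0.19,-0.44,0,0,0,0.04,0],[-0.19,-0.44,-0.01,0,0,0.04,0],[-0.19,-0.44,0,0,0,0.04,0],[-0.19,-0.44,-0.01,0,0,0.04,0],[-0.2,-0.44,0,0,0,0.04,0],[-0.19,-0.43,-0.01,0,0,0.04,0]]]
```

Call:
drive_tool(
  motion=[
    [[-0.17,-0.45,0,0,0,0.04,0],[-0.17,-0.44,0,0,0,0.04,0],[-0.18,-0.44,0,0,0,0.04,0],[-0.18,-0.44,0,0,0,0.04,0],[-0.18,-0.44,0,0,0,0.04,0],[-0.18,-0.44,0,0,0,0.05,0],[-0.18,-0.44,0,0,0,0.04,0],[-0.18,-0.44,0,0,0,0.04,0],[-0.19,-0.44,0,0,0,0.04,0],[-0.19,-0.44,0,0,0,0.04,0],[-0.19,-0.44,0,0,0,0.04,0],[-0.19,-0.4,0,0,0,0.04,0],[-0.2,-0.3,0,0,0,0.04,0],[-0.1,-0.15,0,0,0,0.04,0],[0,0,0,0,0,0,0]],
  ],
)

```text
t: 9.95
tcp_pos: [0.5267, -0.2069, 0.24]
tool_rot: [0.088, 0.996, 0.001, -0.004]
force: [-0.1, 0.6, -0.9]
gripper_width: 0.781
```

```bash
python3 - <<'E'
from h import *
snap("wrist","w7.png")
snap("side","s7.png",(260,60,420,220),5)
plan((.528,-.215,.14),170.2,8,0)
E
```

```text
now 10.05 [ 0.5264 -0.2058  0.2403] 169.92 F [-1.07 -0.45 -1.01] gw 0.784
end [ 0.5282 -0.2152  0.1398]
[[[-0.01,-0.02,0.25,0,-0.08,-0.01,0],[-0.01,-0.02,0.25,0,0,0,0],[-0.01,-0.02,0.25,0,0,-0.01,0],[-0.01,-0.02,0.25,0,0,0,0],[-0.01,-0.02,0.25,0,0,-0.01,0],[-0.01,-0.03,0.25,0,0,0,0],[0,-0.02,0.25,0,0,-0.01,0],[-0.01,-0.03,0.26,0,0,-0.01,0]]]
```

View pics/w7.png

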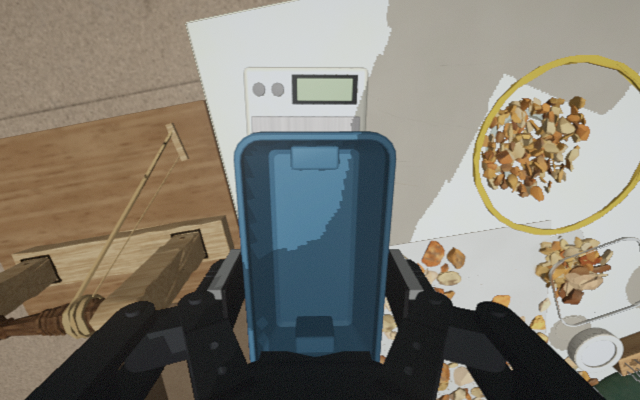

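View pics/s7.png

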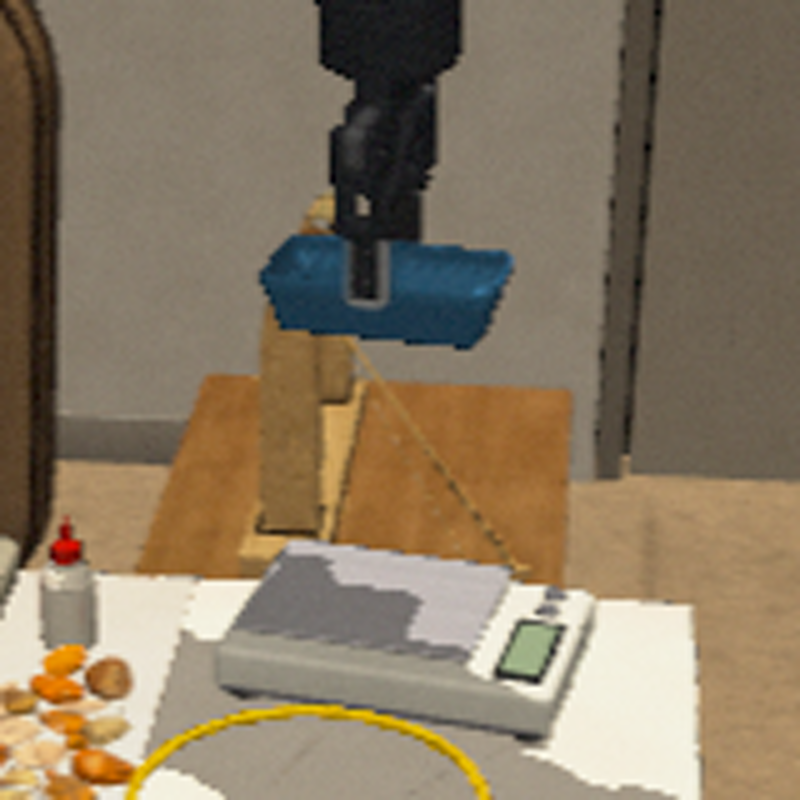

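```bash
python3 - <<'E'
from h import *
c=viewer.camera("scene")
P=np.array([onplane(c,330+(x+.5)/8-.5,140+(y+.5)/8-.5,.048) for x,y in [(405,182),(168,292),(462,460)]])
print(P.round(4),(P[0]+P[2])/2, np.linalg.norm(P[0]-P[1]),np.linalg.norm(P[2]-P[1]))
# expected corners if pan centre = A
for A in [(.527,-.212),(.5293,-.2188)]:
  for n in("side","scene"):
    cc=viewer.camera(n);a=np.radians(-9.8);x=np.array([np.cos(a),np.sin(a)]);y=np.array([-x[1],x[0]])
    print(A,n,[proj(cc,[*(np.array(A)+sx*.07*x+sy*.058*y),.048]).round(1).tolist() for sx,sy in((1,-1),(-1,-1),(-1,1),(1,1))])
E
```

```text
[[ 0.5852 -0.285   0.048 ]
 [ 0.6029 -0.1712  0.048 ]
 [ 0.466  -0.1457  0.048 ]] [ 0.52555967 -0.21534842  0.048     ] 0.115123224864177 0.1392679617647542
(0.527, -0.212) side [[317.4, 167.4], [362.4, 173.4], [353.8, 191.9], [306.0, 185.1]]
(0.527, -0.212) scene [[379.1, 162.7], [416.8, 181.8], [386.1, 197.3], [348.7, 176.4]]
(0.5293, -0.2188) side [[316.9, 166.4], [361.7, 172.3], [353.1, 190.6], [305.5, 183.9]]
(0.5293, -0.2188) scene [[379.8, 161.6], [417.4, 180.5], [386.8, 195.8], [349.5, 175.1]]
```

```bash
python3 - <<'E'
from h import *
plan((.5275,-.2155,.09),170.2,12,0)
E
```

```text
now 10.3 [ 0.5265 -0.2057  0.2408] 169.96 F [ 0.69  0.42 -0.58] gw 0.788
end [ 0.5273 -0.2154  0.0898]
[[[-0.01,-0.02,0.25,0,-0.07,0,0],[0,-0.02,0.25,0,0,-0.01,0],[0,-0.02,0.25,0,0,0,0],[-0.01,-0.01,0.25,0,0,0,0],[0,-0.02,0.25,0,0,-0.01,0],[0,-0.01,0.25,0,0,0,0],[-0.01,-0.02,0.25,0,0,0,0],[0,-0.01,0.25,0,0,-0.01,0],[-0.01,-0.02,0.25,0,0,0,0],[0,-0.01,0.26,0,0,0,0],[-0.01,-0.02,0.25,0,0,-0.01,0],[0,-0.01,0.26,0,0,0,0]]]
```

Call:
drive_tool(
  motion=[
    [[-0.01,-0.02,0.25,0,-0.07,0,0],[0,-0.02,0.25,0,0,-0.01,0],[0,-0.02,0.25,0,0,0,0],[-0.01,-0.01,0.25,0,0,0,0],[0,-0.02,0.25,0,0,-0.01,0],[0,-0.01,0.25,0,0,0,0],[-0.01,-0.02,0.25,0,0,0,0],[0,-0.01,0.25,0,0,-0.01,0],[-0.01,-0.02,0.25,0,0,0,0],[0,-0.01,0.2,0,0,0,0],[0,0,0.1,0,0,0,0],[0,0,0,0,0,0,0]],
  ],
)

```text
t: 11.5
tcp_pos: [0.5273, -0.2102, 0.111]
tool_rot: [0.083, 0.997, -0.001, 0.002]
force: [0.4, 0.5, 0.0]
gripper_width: 0.786
```

```bash
python3 - <<'E'
from h import *
snap("wrist","w8.png",(200,40,440,260),3)
snap("side","s8.png",(280,120,400,220),6)
plan((.5275,-.2155,.069),170.2,4,0)
E
```

```text
now 11.6 [ 0.5276 -0.2104  0.1117] 170.44 F [-0.13  0.54 -0.99] gw 0.78
end [ 0.5273 -0.2154  0.0692]
[[[0,-0.02,0.21,-0.02,0.06,0.01,0],[0,-0.03,0.21,0,0,0.01,0],[-0.01,-0.03,0.22,0,0,0.01,0],[0,-0.02,0.21,0,0,0.01,0]]]
```

View pics/w8.png

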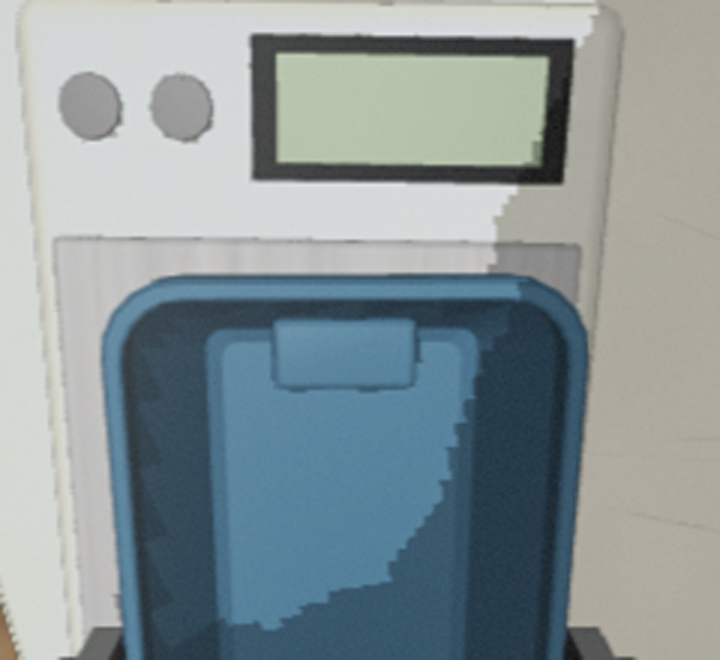

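View pics/s8.png

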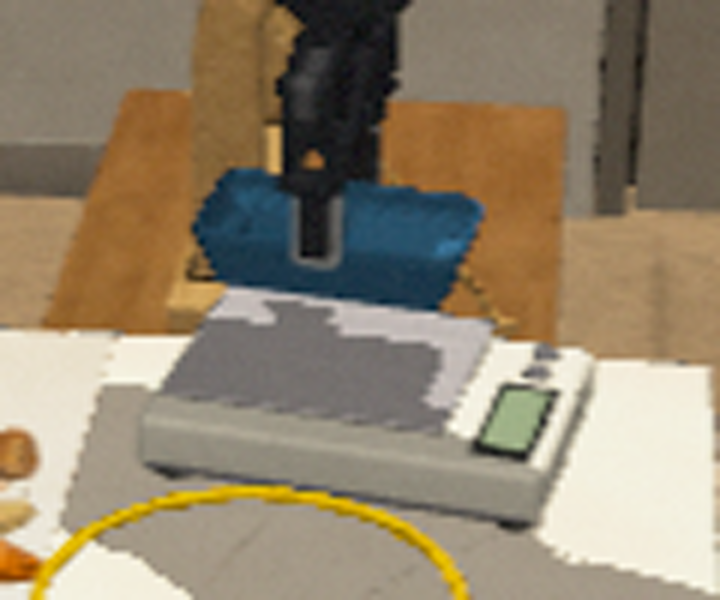

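```bash
python3 - <<'E'
from h import *
c=viewer.camera("wrist")
f=lambda x,y,h:onplane(c,200+(x+.5)/3-.5,40+(y+.5)/3-.5,h)
a,b=f(54,238,.048),f(582,244,.048); e=b-a; L=np.linalg.norm(e); n=np.array([e[1],-e[0],0])/L
print(a,b,L,np.degrees(np.arctan2(n[1],n[0])),"ctr",(a+b)/2+.07*n)
h=.1117+.0165
a,b=f(102,277,h),f(588,276,h); e=b-a; L=np.linalg.norm(e); n=np.array([e[1],-e[0],0])/L
print(L,"tray yaw",np.degrees(np.arctan2(n[1],n[0])),"ctr",(a+b)/2+.065*n)
E
```

```text
[ 0.45297605 -0.26197429  0.048     ] [ 0.47320324 -0.14914599  0.048     ] 0.11462706641052342 -10.163683517016612 ctr [ 0.53199118 -0.2179124   0.048     ]
0.0651234585074404 tray yaw -9.41219604316481 ctr [ 0.52804251 -0.21020618  0.1282    ]
```

Call:
drive_tool(
  motion=[
    [[-0.01,-0.03,0.2,-0.02,0.06,0.01,0],[-0.01,-0.03,0.2,0,0,0.01,0],[-0.01,-0.03,0.15,0,0,0.01,0],[0,-0.03,0.1,0,0,0.01,0],[0,0,0,0,0,0,0]],
  ],
)

```text
t: 12.15
tcp_pos: [0.5286, -0.2176, 0.077]
tool_rot: [0.086, 0.996, 0.0, 0.0]
force: [0.9, -0.2, -0.5]
gripper_width: 0.784
```

```bash
python3 - <<'E'
from h import *
plan((.529,-.216,.067),170.2,6,0)
E
```

```text
now 12.15 [ 0.5286 -0.2176  0.077 ] 170.17 F [ 0.86 -0.18 -0.49] gw 0.784
end [ 0.5289 -0.2161  0.067 ]
[[[0,0.01,0.03,0,0,0,0],[0,0,0.03,0,0,0,0],[0,0.01,0.03,0,0,0,0],[0,0,0.04,0,0,0,0],[0,0.01,0.03,0,0,0,0],[0,0,0.04,0,0,-0.01,0]]]
```

Call:
drive_tool(
  motion=[
    [[0,0.01,0.04,0,0,0,0],[0,0.01,0.04,0,0,0,0],[0,0.01,0.04,0,0,0,0],[0,0,0.04,0,0,0,0],[0,0,0.03,0,0,0,0],[0,0,0,0,0,0,0]],
  ],
)

```text
t: 12.75
tcp_pos: [0.5291, -0.2159, 0.0671]
tool_rot: [0.086, 0.996, -0.0, 0.0]
force: [-0.5, 1.0, -1.1]
gripper_width: 0.785
```

```bash
python3 - <<'E'
from h import *
snap("side","s9.png",(280,120,400,220),6)
plan((.529,-.216,.065),170.2,2,0)
E
```

```text
now 12.8 [ 0.5292 -0.216   0.0672] 170.17 F [-1.3  -0.6  -1.04] gw 0.784
end [ 0.5292 -0.216   0.0652]
[[[0,0,0.02,0,0.01,0,0],[0,0,0.02,0,0,0,0]]]
```

View pics/s9.png

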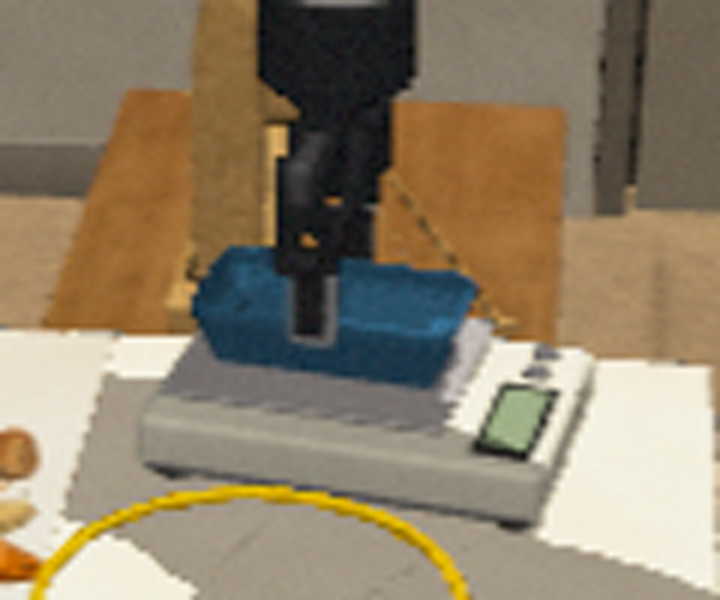

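```bash
python3 - <<'E'
from h import *
c=viewer.camera("side")
f=lambda x,y,h:onplane(c,280+(x+.5)/6-.5,120+(y+.5)/6-.5,h)
def ctr(a,b,w,l):
    e=b-a;L=np.linalg.norm(e[:2]);n=np.array([-e[1],e[0],0])/L
    m=(a+b)/2; print(a,b,L,"ctr",m+n*w/2,m-n*w/2)
ctr(f(218,359,.049),f(438,386,.049),.048,.11)
ctr(f(162,393,.048),f(440,432,.048),.116,.14)
# rim
ctr(f(195,310,.083),f(463,330,.083),.068,.13)
E
```

```text
[ 0.58135878 -0.20204231  0.049     ] [ 0.47362187 -0.18689948  0.049     ] 0.10879589000059635 ctr [ 0.52414987 -0.21823729  0.049     ] [ 0.53083078 -0.17070451  0.049     ]
[ 0.60419031 -0.16681143  0.048     ] [ 0.47033709 -0.14421247  0.048     ] 0.1357475469126805 ctr [ 0.52760798 -0.21270257  0.048     ] [ 0.54691941 -0.09832133  0.048     ]
[ 0.59061858 -0.18692639  0.083     ] [ 0.46275856 -0.18089763  0.083     ] 0.1280020771963491 ctr [ 0.52508721 -0.21787428  0.083     ] [ 0.52828994 -0.14994974  0.083     ]
```

Call:
drive_tool(
  motion=[
    [[-0.03,-0.01,0,0,0,0,0],[-0.02,-0.02,0,0,0,0,0],[0,0,0.03,0,0,0,0],[0,0,0.02,0,0,0,0],[0,0,0,0,0,0,0]],
  ],
)

```text
t: 13.35
tcp_pos: [0.5319, -0.2183, 0.0659]
tool_rot: [0.086, 0.996, -0.0, 0.001]
force: [0.3, 0.0, -0.8]
gripper_width: 0.788
```

```bash
python3 - <<'E'
from h import *
plan((.531,-.215,.064),170.2,2,0)
E
```

```text
now 13.35 [ 0.5319 -0.2183  0.0659] 170.17 F [ 0.28  0.03 -0.85] gw 0.788
end [ 0.5309 -0.2151  0.0639]
[[[0.01,0.03,0.02,0,0.02,0,0],[0.02,0.03,0.02,0,0,-0.01,0]]]
```

Call:
drive_tool(
  motion=[
    [[0,0,-0.03,0,0,0,0],[0.01,0.03,0,0,0,0,0],[0,0.03,0,0,0,0,0],[0,0,0.03,0,0,0,0],[0,0,0.03,0,0,0,0],[0,0,0,0,0,0,0]],
  ],
)

```text
t: 13.95
tcp_pos: [0.5321, -0.2151, 0.066]
tool_rot: [0.086, 0.996, -0.001, 0.002]
force: [-0.1, -0.5, -0.3]
gripper_width: 0.787
```

```bash
python3 - <<'E'
from h import *
plan((.531,-.215,.064),170.2,2,0)
E
```

```text
now 13.95 [ 0.5321 -0.2151  0.066 ] 170.17 F [-0.05 -0.51 -0.27] gw 0.787
end [ 0.5311 -0.2149  0.064 ]
[[[0.01,0,0.02,-0.01,0.04,0,0],[0.01,0,0.02,0,0,0,0]]]
```

Now I'll lower in 0.5–1 mm steps until the force shows contact.

Call:
drive_tool(
  motion=[
    [[0,0,0.02,0,0.02,0,0],[0,0,0.02,0,0,0,0],[0,0,0,0,0,0,0]],
  ],
)

```text
t: 14.25
tcp_pos: [0.5323, -0.2151, 0.066]
tool_rot: [0.086, 0.996, -0.001, 0.002]
force: [-0.4, -0.1, -0.7]
gripper_width: 0.784
```

```bash
python3 - <<'E'
from h import *
snap("side","s10.png",(280,120,400,220),6)
plan((.531,-.215,.064),170.2,2,0)
E
```

```text
now 14.3 [ 0.5324 -0.2152  0.0658] 170.18 F [-1.25  1.62  4.74] gw 0.784
end [ 0.5309 -0.2149  0.0638]
[[[0.01,0,0.02,-0.02,0.04,0,0],[0.02,0,0.02,0,0,0,0]]]
```

View pics/s10.png

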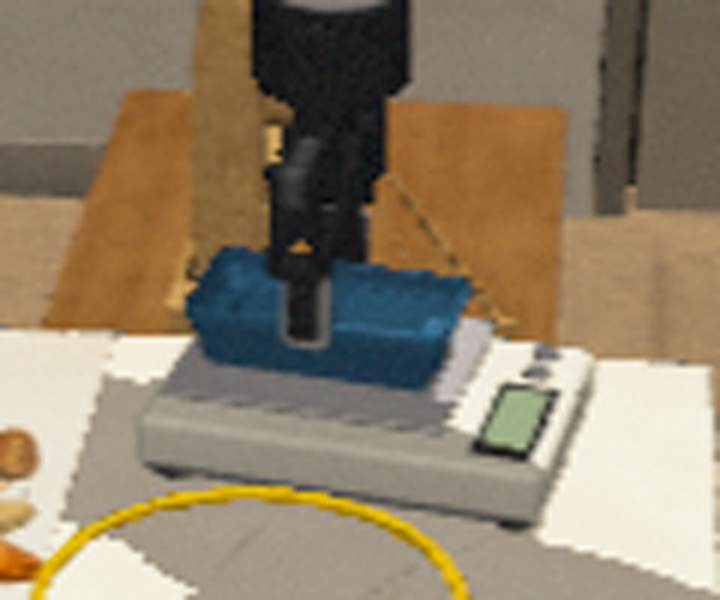

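A force of about 5 N upward shows contact. I'll let go and then rise straight up.

Call:
drive_tool(
  motion=[
    [[0,0,0,0,0,0,0.7],[0,0,0,0,0,0,0.85],[0,0,0,0,0,0,1],[0,0,0,0,0,0,1],[0,0,-0.1,0,0,0,1],[0,0,-0.2,0,0,0,1],[0,0,-0.4,0,0,0,1],[0,0,-0.5,0,0,0,1],[0,0,-0.5,0,0,0,1],[0,0,-0.5,0,0,0,1],[0,0,-0.5,0,0,0,1],[0,0,-0.3,0,0,0,1],[0,0,0,0,0,0,1]],
  ],
)

```text
t: 15.6
tcp_pos: [0.5314, -0.2145, 0.2267]
tool_rot: [0.086, 0.996, -0.001, 0.002]
force: [0.9, 0.4, -0.2]
gripper_width: 1.0
```

```bash
python3 - <<'E'
from h import *
snap("side","s11.png",(280,120,400,220),6)
snap("wrist","w11.png")
snap("scene","c11.png",(320,130,430,220),6)
plan((.46,.0,.26),165,10,1)
E
```

```text
now 15.75 [ 0.5305 -0.214   0.2236] 170.18 F [-0.09  0.04 -1.12] gw 1.001
end [4.599e-01 2.000e-04 2.601e-01]
[[[0.21,0.4,-0.07,-0.01,0.01,0.09,1],[0.22,0.4,-0.07,0,0,0.08,1],[0.22,0.39,-0.07,0,0,0.09,1],[0.22,0.39,-0.07,0,0,0.09,1],[0.23,0.39,-0.07,0,0,0.08,1],[0.23,0.39,-0.08,0,0,0.09,1],[0.23,0.38,-0.07,0,0,0.08,1],[0.24,0.38,-0.08,0,0,0.09,1],[0.24,0.38,-0.07,0,0,0.09,1],[0.24,0.39,-0.08,0,0,0.08,1]]]
```

View pics/s11.png

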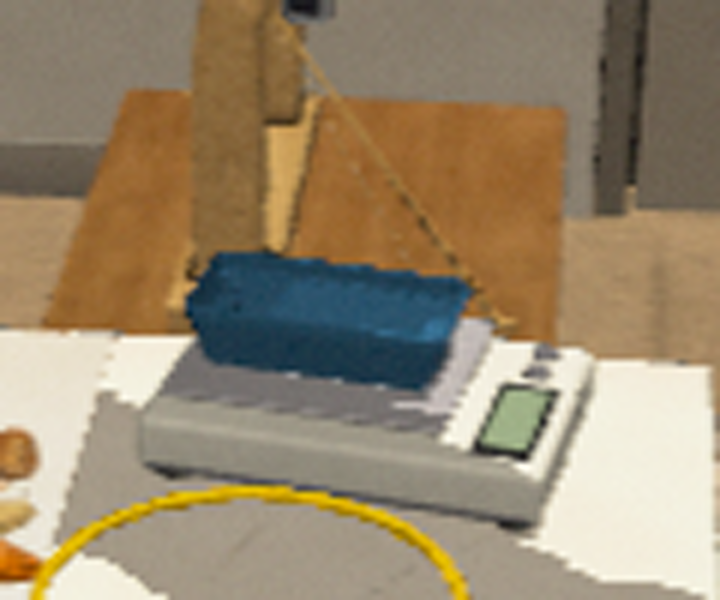

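View pics/w11.png

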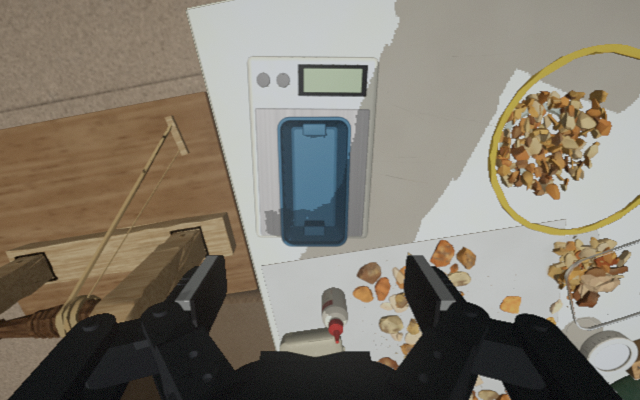

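View pics/c11.png

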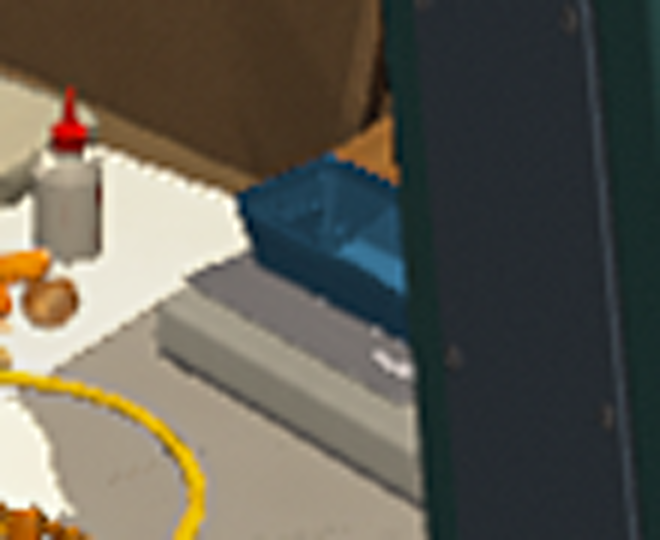

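```bash
python3 - <<'E'
from h import *
snap("wrist","w11c.png",(230,90,400,260),4)
E
```

```text
(no output)
```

View pics/w11c.png

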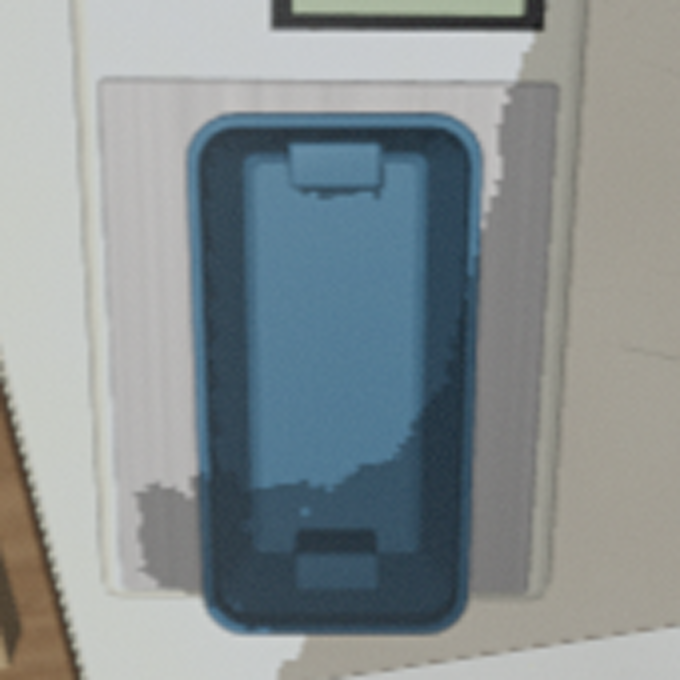

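```bash
python3 - <<'E'
from h import *
c=viewer.camera("wrist")
f=lambda x,y,h:onplane(c,230+(x+.5)/4-.5,90+(y+.5)/4-.5,h)
for L,h in (([(98,79),(558,82),(530,595),(120,590)],.048),([(187,112),(484,112),(467,634),(206,634)],.082),([(247,153),(428,152),(417,552),(256,550)],.052)):
    P=np.array([f(x,y,h) for x,y in L]);print(P.mean(0).round(4))
    for i in range(4): e=P[(i+1)%4]-P[i]; print("  len %.4f ang %.1f"%(np.linalg.norm(e),np.degrees(np.arctan2(e[1],e[0]))))
print("cam",-c["R"].T@c["t"], c["R"][2])
E
```

```text
[ 0.5307 -0.2179  0.048 ]
  len 0.1145 ang 79.8
  len 0.1397 ang -10.0
  len 0.1162 ang -100.5
  len 0.1389 ang 169.3
[ 0.5321 -0.2154  0.082 ]
  len 0.0665 ang 80.2
  len 0.1292 ang -9.7
  len 0.0668 ang -99.8
  len 0.1292 ang 170.2
[ 0.5325 -0.2154  0.052 ]
  len 0.0453 ang 80.5
  len 0.1081 ang -10.2
  len 0.0445 ang -100.5
  len 0.1073 ang 170.2
cam [ 0.45555736 -0.20058735  0.36570544] [ 0.29827317 -0.05272536 -0.95302316]
```

Wrist view: the tray centre reads (0.532,-0.215) and the pan centre (0.531,-0.218), so the tray is centred within about 3 mm, upright and free. Next is the lump.

```bash
python3 - <<'E'
from h import *
plan((.60,.20,.24),149,18,1)
E
```

```text
now 15.85 [ 0.5302 -0.2139  0.2231] 170.18 F [-0.25 -0.92 -0.51] gw 1.001
end [0.5998 0.2    0.2398]
[[[0,0.47,-0.02,-0.01,0,0.2,1],[0.01,0.47,-0.02,0,0,0.19,1],[0.02,0.47,-0.02,0,0,0.2,1],[0.03,0.46,-0.02,0,0,0.19,1],[0.04,0.46,-0.02,0,0,0.2,1],[0.05,0.46,-0.02,0,0,0.2,1],[0.06,0.46,-0.02,0,0,0.19,1],[0.07,0.46,-0.02,0,0,0.2,1],[0.08,0.46,-0.02,0,0,0.2,1],[0.09,0.46,-0.02,0,0,0.19,1],[0.1,0.46,-0.02,0,0,0.2,1],[0.11,0.45,-0.02,0,0,0.19,1],[0.11,0.45,-0.02,0,0,0.2,1],[0.12,0.45,-0.01,0,0,0.2,1],[0.14,0.45,-0.02,0,0,0.19,1],[0.14,0.44,-0.01,0,0,0.2,1],[0.15,0.44,-0.02,0,0,0.19,1],[0.17,0.44,-0.01,0,0,0.2,1]]]
```

Call:
drive_tool(
  motion=[
    [[0,0.47,-0.03,0,0,0.2,1],[0.01,0.47,-0.03,0,0,0.19,1],[0.02,0.47,-0.03,0,0,0.2,1],[0.03,0.46,-0.02,0,0,0.19,1],[0.04,0.46,-0.02,0,0,0.2,1],[0.05,0.46,-0.02,0,0,0.2,1],[0.06,0.46,-0.02,0,0,0.19,1],[0.07,0.46,-0.02,0,0,0.2,1],[0.08,0.46,-0.02,0,0,0.2,1],[0.09,0.46,-0.02,0,0,0.19,1],[0.1,0.46,-0.02,0,0,0.2,1],[0.11,0.45,-0.02,0,0,0.19,1],[0.11,0.45,-0.02,0,0,0.2,1],[0.12,0.45,-0.01,0,0,0.2,1],[0.14,0.45,-0.02,0,0,0.19,1],[0.14,0.44,-0.01,0,0,0.2,1],[0.15,0.35,-0.02,0,0,0.19,1],[0.1,0.2,-0.01,0,0,0.2,1],[0,0,0,0,0,0,1]],
  ],
)

```text
t: 17.75
tcp_pos: [0.5934, 0.2, 0.2234]
tool_rot: [0.276, 0.961, -0.003, -0.014]
force: [0.4, -0.7, -0.9]
gripper_width: 0.997
```

```bash
python3 - <<'E'
from h import *
c=snap("wrist","w12.png")
plan((.617,.227,.15),149,5,1)
E
```

```text
now 17.8 [0.5933 0.1993 0.2233] 148.01 F [ 0.34  0.37 -0.49] gw 1.002
end [0.6169 0.2269 0.1502]
[[[-0.03,0.15,0.29,-0.13,-0.25,-0.03,1],[-0.02,0.14,0.29,0,0,-0.03,1],[-0.02,0.14,0.29,0,0,-0.04,1],[-0.03,0.15,0.3,0,0,-0.03,1],[-0.02,0.14,0.29,0,0,-0.03,1]]]
```

View pics/w12.png

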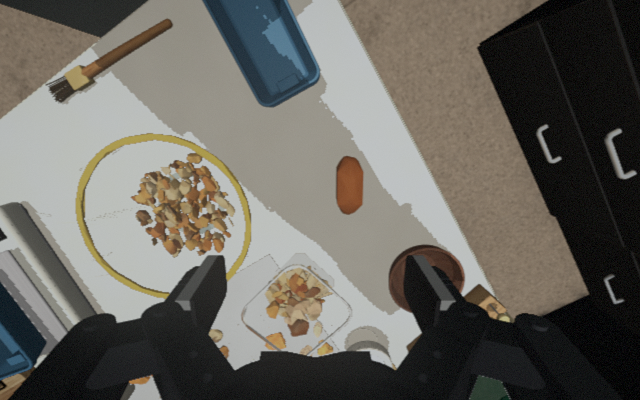

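```bash
python3 - <<'E'
from h import *
c=snap("wrist","w12c.png",(310,130,390,240),6)
o,R,y=state()
b=onplane(c,427,278,.04);print("bowl",b)
d=R.T@(b-np.array([.617,.227,.04]));print("bowl in tool frame from lump",d)
E
```

```text
bowl [0.76500419 0.24829264 0.04      ]
bowl in tool frame from lump [-0.1141748   0.09646107 -0.00424187]
```

View pics/w12c.png

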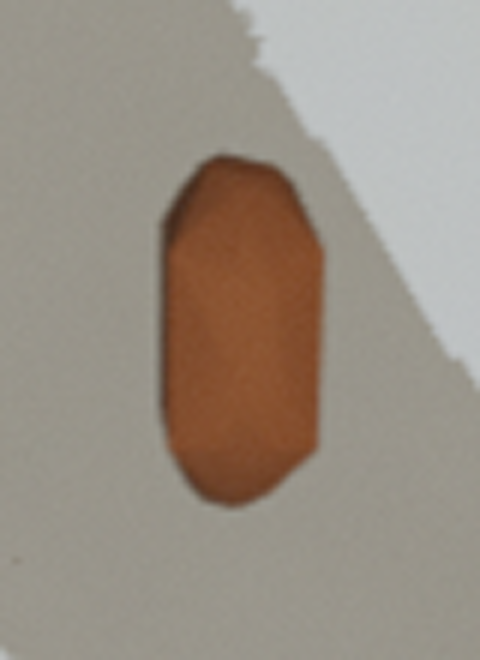

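```bash
python3 - <<'E'
from h import *
c=viewer.camera("wrist")
f=lambda x,y,h:onplane(c,310+(x+.5)/6-.5,130+(y+.5)/6-.5,h)
for h in(.023,.04):
  P=np.array([f(x,y,h) for x,y in[(163,230),(163,410),(323,250),(317,445),(225,155),(232,506)]])
  A=lambda i,j:np.degrees(np.arctan2(*(P[j]-P[i])[1::-1]))
  print(h,P.round(4).tolist(),A(0,1),A(2,3),A(4,5),"w",np.linalg.norm(P[0]-P[2]),"ends",P[4:].mean(0),"len",np.linalg.norm(P[4]-P[5]),"side mid",P[:4].mean(0))
E
```

```text
0.023 [[0.5972, 0.2234, 0.023], [0.6276, 0.2052, 0.023], [0.6165, 0.2472, 0.023], [0.6496, 0.2272, 0.023], [0.5911, 0.2405, 0.023], [0.6518, 0.2067, 0.023]] -30.8332196227986 -31.185357919012993 -29.157274226347706 w 0.030674713193864188 ends [0.62141466 0.22359459 0.023     ] len 0.06948918607349883 side mid [0.6227089  0.22573384 0.023     ]
0.04 [[0.594, 0.2242, 0.04], [0.623, 0.2069, 0.04], [0.6124, 0.2468, 0.04], [0.6439, 0.2278, 0.04], [0.5882, 0.2405, 0.04], [0.6459, 0.2083, 0.04]] -30.833219622798612 -31.18535791901301 -29.15727422634769 w 0.029163328338710215 ends [0.61708101 0.22437241 0.04      ] len 0.06606535932849537 side mid [0.61831148 0.22640626 0.04      ]
```

```bash
python3 - <<'E'
from h import *
plan((.6185,.2258,.10),149,7,0.5)
E
```

```text
now 17.9 [0.5935 0.1984 0.2239] 147.95 F [0.03 0.61 0.5 ] gw 1.0
end [0.6185 0.2255 0.0998]
[[[-0.03,0.11,0.35,-0.12,-0.24,-0.02,0.5],[-0.02,0.1,0.35,0,0,-0.03,0.5],[-0.02,0.11,0.36,0,0,-0.02,0.5],[-0.02,0.1,0.35,0,0,-0.03,0.5],[-0.02,0.1,0.36,0,0,-0.02,0.5],[-0.02,0.11,0.35,0,0,-0.03,0.5],[-0.02,0.1,0.36,0,0,-0.02,0.5]]]
```

Call:
drive_tool(
  motion=[
    [[-0.03,0.11,0.35,-0.12,-0.24,-0.02,0.5],[-0.02,0.1,0.35,0,0,-0.03,0.5],[-0.02,0.11,0.36,0,0,-0.02,0.5],[-0.02,0.1,0.35,0,0,-0.03,0.5],[-0.02,0.1,0.36,0,0,-0.02,0.5],[-0.02,0.11,0.3,0,0,-0.03,0.5],[-0.02,0.1,0.2,0,0,-0.02,0.5],[0,0,0,0,0,0,0.5]],
  ],
)

```text
t: 18.7
tcp_pos: [0.6198, 0.2188, 0.1068]
tool_rot: [0.269, 0.963, -0.0, 0.001]
force: [-0.3, -0.6, -0.6]
gripper_width: 0.749
```

```bash
python3 - <<'E'
from h import *
c=snap("wrist","w13.png",(200,110,430,300),3)
snap("side","s13.png",(230,200,350,310),6)
plan((.6185,.2255,.05),149,5,0.5)
E
```

```text
now 18.8 [0.6202 0.2189 0.1083] 148.79 F [-0.47 -0.5   0.88] gw 0.748
end [0.6185 0.2257 0.0498]
[[[0.02,0.02,0.23,0.01,0.03,-0.01,0.5],[0.02,0.02,0.23,0,0,0,0.5],[0.02,0.02,0.24,0,0,-0.01,0.5],[0.02,0.02,0.23,0,0,-0.01,0.5],[0.02,0.02,0.24,0,0,-0.01,0.5]]]
```

View pics/w13.png

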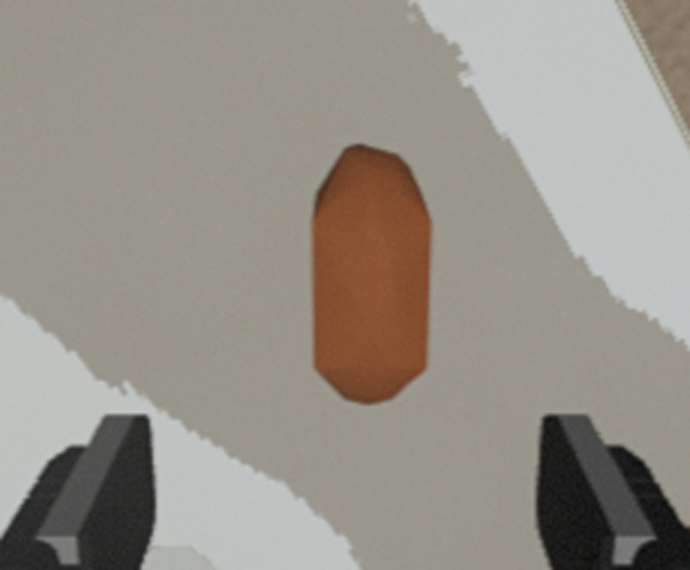

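View pics/s13.png

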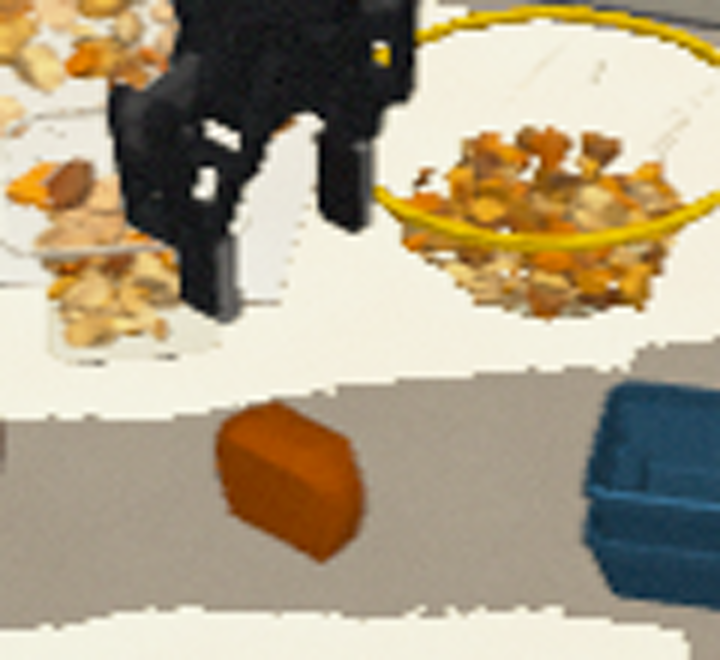

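```bash
python3 - <<'E'
from h import *
c=viewer.camera("wrist")
f=lambda x,y,h:onplane(c,200+(x+.5)/3-.5,110+(y+.5)/3-.5,h)
for h in(.023,.042):
  P=np.array([f(x,y,h) for x,y in[(313,220),(315,370),(431,220),(427,368),(365,145),(368,404)]])
  A=lambda i,j:np.degrees(np.arctan2(*(P[j]-P[i])[1::-1]))
  print(h,A(0,1),A(2,3),A(4,5),"w",np.linalg.norm(P[0]-P[2]),"ends",P[4:].mean(0),"len",np.linalg.norm(P[4]-P[5]),"side mid",P[:4].mean(0))
plan((.6195,.2255,.05),149,5,0.5)
E
```

```text
0.023 -31.07317998474403 -31.061476830565926 -30.16180150311158 w 0.030162286053838153 ends [0.62308077 0.22442459 0.023     ] len 0.07115580605234259 side mid [0.627573   0.22324818 0.023     ]
0.042 -31.073179984744062 -31.06147683056583 -30.161801503111555 w 0.027643029636721456 ends [0.61739576 0.22732063 0.042     ] len 0.06521263182832986 side mid [0.62151279 0.22624247 0.042     ]
now 18.85 [0.6203 0.219  0.1087] 148.79 F [-0.99  0.88  0.57] gw 0.751
end [0.6195 0.2254 0.0502]
[[[0.02,0.02,0.23,0.01,0.04,-0.01,0.5],[0.02,0.02,0.24,0,0,0,0.5],[0.01,0.02,0.23,0,0,-0.01,0.5],[0.02,0.02,0.24,0,0,-0.01,0.5],[0.01,0.02,0.23,0,0,-0.01,0.5]]]
```

Call:
drive_tool(
  motion=[
    [[0.02,0.03,0.23,0,0.04,-0.01,0.5],[0.02,0.03,0.23,0,0,0,0.5],[0.02,0.02,0.22,0,0,-0.01,0.5],[0.02,0.02,0.15,0,0,0,0.5],[0.02,0.02,0.1,0,0,0,0.5],[0,0,0,0,0,0,0.5]],
  ],
)

```text
t: 19.45
tcp_pos: [0.6192, 0.2273, 0.0593]
tool_rot: [0.268, 0.963, 0.001, 0.001]
force: [1.4, 0.4, 1.2]
gripper_width: 0.751
```

```bash
python3 - <<'E'
from h import *
c=snap("wrist","w14.png",(200,110,430,300),3)
plan((.6195,.226,.033),149,4,0.5)
E
```

```text
now 19.5 [0.6194 0.2272 0.0597] 148.92 F [-0.48 -0.06  0.21] gw 0.752
end [0.6197 0.2259 0.0332]
[[[0,-0.01,0.13,0.03,0.01,0,0.5],[-0.01,0,0.13,0,0,-0.01,0.5],[0,0,0.14,0,0,0,0.5],[-0.01,-0.01,0.13,0,0,0,0.5]]]
```

View pics/w14.png

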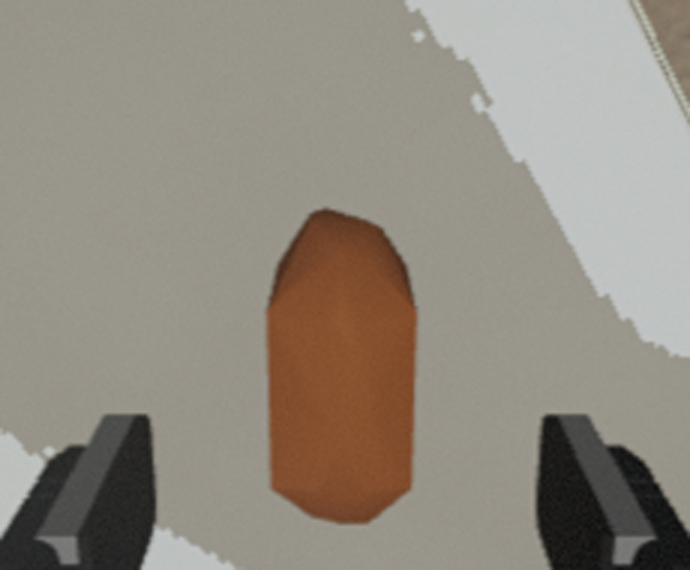

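```bash
python3 - <<'E'
from h import *
c=viewer.camera("wrist")
f=lambda x,y,h:onplane(c,200+(x+.5)/3-.5,110+(y+.5)/3-.5,h)
for h in(.035,.042,.046):
  P=np.array([f(x,y,h) for x,y in[(268,308),(271,488),(416,308),(411,488)]])
  print(h,"w",np.linalg.norm(P[0]-P[2]),np.linalg.norm(P[1]-P[3]),"L",np.linalg.norm(P[0]-P[1]),"mid",P.mean(0))
E
```

```text
0.035 w 0.028625394500619364 0.028905772879360574 L 0.03952990361555667 mid [0.62336889 0.22479404 0.035     ]
0.042 w 0.027426171305787304 0.027694803601689022 L 0.03787385037568862 mid [0.62047617 0.22655741 0.042     ]
0.046 w 0.02674090090874034 0.0270028211573053 L 0.03692753423862106 mid [0.61882318 0.22756505 0.046     ]
```

Call:
drive_tool(
  motion=[
    [[-0.01,-0.01,0.13,0.03,0.01,0,0.4],[0,0,0.13,0,0,0,0.3],[0,0,0.12,0,0,0,0.2],[0,0,0.1,0,0,0,0.2],[0,0,0,0,0,0,0.2]],
  ],
)

```text
t: 20.05
tcp_pos: [0.6205, 0.2264, 0.0348]
tool_rot: [0.268, 0.963, 0.0, 0.001]
force: [0.2, -0.3, 0.7]
gripper_width: 0.598
```

```bash
python3 - <<'E'
from h import *
snap("side","s15.png",(230,200,350,310),6)
plan((.62,.2265,.033),149,1,0.2)
E
```

```text
now 20.1 [0.6206 0.2265 0.0352] 148.9 F [ 0.2  -0.27  0.04] gw 0.603
end [0.6199 0.2263 0.0332]
[[[0.01,-0.01,0.04,0.01,0.01,-0.02,0.2]]]
```

View pics/s15.png

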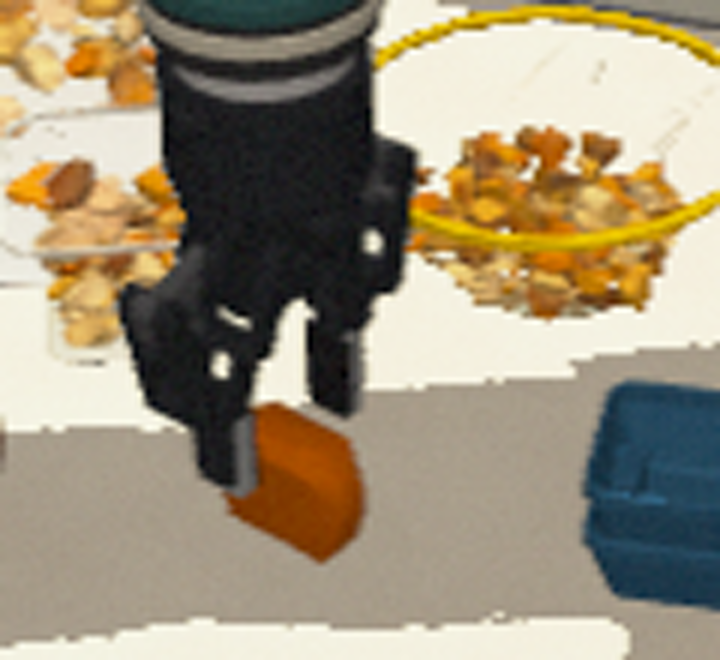

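Call:
drive_tool(
  motion=[
    [[0,0,0.05,0,0,0,0.2],[0,0,0.05,0,0,0,0.2],[0,0,0,0,0,0,0],[0,0,0,0,0,0,-0.3],[0,0,0,0,0,0,-0.6],[0,0,0,0,0,0,-1],[0,0,0,0,0,0,-1],[0,0,0,0,0,0,-1]],
  ],
  force=35,
)

```text
t: 20.9
tcp_pos: [0.621, 0.2266, 0.0306]
tool_rot: [0.268, 0.963, 0.001, 0.001]
force: [-0.2, 0.5, -1.2]
gripper_width: 0.315
```

```bash
python3 - <<'E'
from h import *
snap("side","s16.png",(230,200,350,310),6)
plan((.62,.2265,.033),149,1,-1)
E
```

```text
now 20.95 [0.621  0.2266 0.0306] 148.9 F [-0.16  0.06 -0.03] gw 0.316
end [0.6199 0.2267 0.0331]
[[[0.02,-0.01,-0.05,0.02,0.02,-0.02,-1]]]
```

View pics/s16.png

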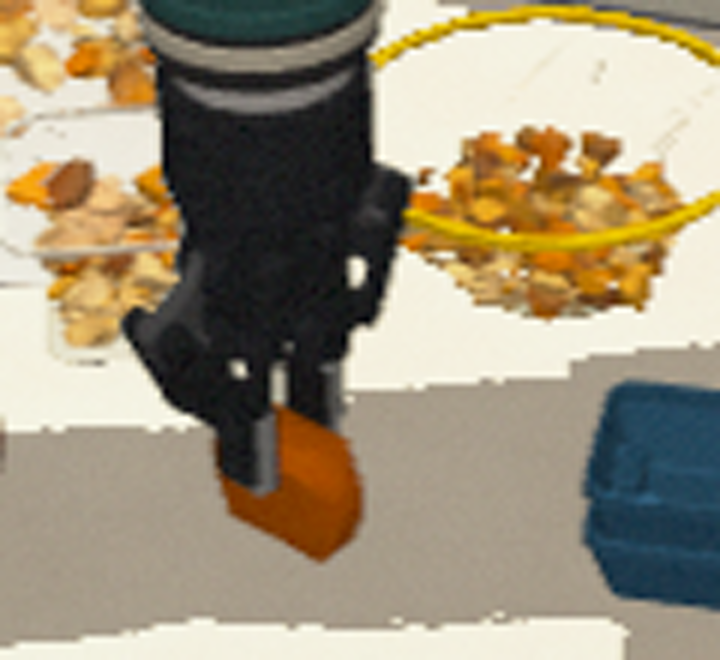

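```bash
python3 - <<'E'
from h import *
c=viewer.camera("side");o,R,y=state();p=o["tcp_pos"]
for z in(.035,.046):
  for dx in(-.034,-.011,0,.011,.034):
    q=p+R@np.array([dx,.014,0]);q[2]=z
    u=(proj(c,q)-[230,200]+.5)*6; print(z,dx,u.round(0))
E
```

```text
0.035 -0.034 [186. 434.]
0.035 -0.011 [232. 458.]
0.035 0 [254. 470.]
0.035 0.011 [276. 481.]
0.035 0.034 [324. 506.]
0.046 -0.034 [184. 411.]
0.046 -0.011 [230. 435.]
0.046 0 [253. 446.]
0.046 0.011 [275. 458.]
0.046 0.034 [323. 483.]
```

```bash
python3 - <<'E'
from h import *
o,R,y=state();p=o["tcp_pos"].copy()
for n,off in(("side",(230,200)),):
  c=viewer.camera(n)
  for dx0 in(0,.005,.01):
    S=[]
    for sx,sy in((.018,.014),(.034,.007),(.034,-.007),(.018,-.014),(-.018,.014),(-.034,.007),(-.034,-.007),(-.018,-.014)):
      for z in(0,.023,.046):
        q=p+R@np.array([dx0+sx,sy,0]);q[2]=z; S.append((proj(c,q)-off+.5)*6)
    S=np.array(S);print(dx0,"umin",S[:,0].min(),"umax",S[:,0].max(),"vmax",S[:,1].max(),S[S[:,1].argmax()],"vmin",S[:,1].min(), "bottom flat corner",S[0])
c=snap("wrist","w16.png",(200,110,430,330),3)
E
```

```text
0 umin 197.31729775313931 umax 363.9027423952459 vmax 570.2793626637703 [339.43576941 570.27936266] vmin 383.3617283889788 bottom flat corner [294.33964588 562.61271997]
0.005 umin 207.18443064974133 umax 374.1824462176321 vmax 575.8172344381809 [349.74410396 575.81723444] vmin 388.3652595070023 bottom flat corner [304.50875893 568.11442889]
0.01 umin 217.0973540450915 umax 384.5099807473017 vmax 581.381089333744 [360.10080414 581.38108933] vmin 393.3918197869939 bottom flat corner [314.72542655 573.64186586]
```

View pics/w16.png

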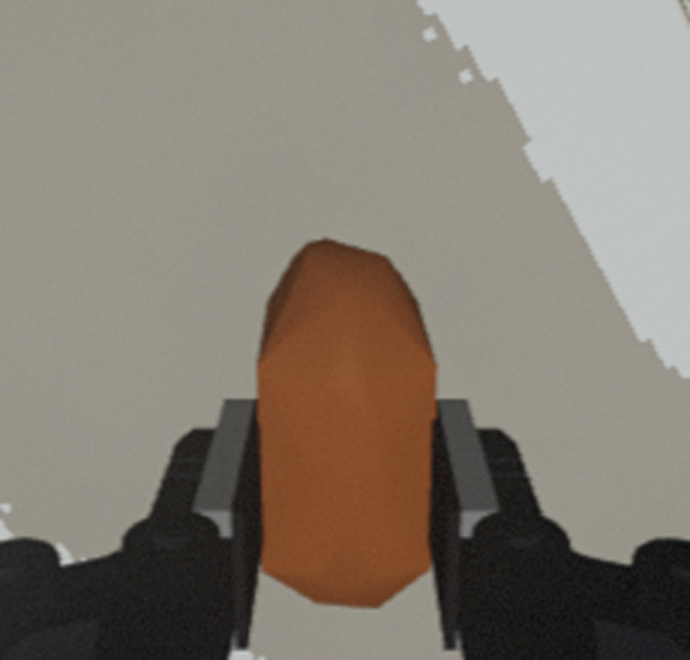

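```bash
python3 - <<'E'
from h import *
o,R,y=state();p=o["tcp_pos"].copy();c=viewer.camera("wrist")
g=lambda dx,dy,z:((proj(c,np.append((p+R@np.array([dx,dy,0]))[:2],z))-[200,110]+.5)*3).round(0)
for a in[(.011,.014,.03),(.011,.014,.035),(.011,.014,.04),(.018,.014,.046),(-.018,.014,.046),(.018,-.014,.046),(-.018,-.014,.046),(.034,0,.023),(.034,0,.01),(-.034,0,.023),(-.034,0,.035)]: print(a,g(*a))
E
```

```text
(0.011, 0.014, 0.03) [424. 380.]
(0.011, 0.014, 0.035) [427. 393.]
(0.011, 0.014, 0.04) [429. 406.]
(0.018, 0.014, 0.046) [434. 382.]
(-0.018, 0.014, 0.046) [428. 584.]
(0.018, -0.014, 0.046) [249. 382.]
(-0.018, -0.014, 0.046) [256. 584.]
(0.034, 0, 0.023) [342. 238.]
(0.034, 0, 0.01) [342. 219.]
(-0.034, 0, 0.023) [342. 579.]
(-0.034, 0, 0.035) [342. 621.]
```

The lump is gripped at 27 mm. It sits about 2–3 mm toward tool +x of the fingers. I'll lift it.

Call:
drive_tool(
  motion=[
    [[0,0,-0.05,0,0,0,-1],[0,0,-0.1,0,0,0,-1],[0,0,-0.2,0,0,0,-1],[0,0,-0.4,0,0,0,-1],[0,0,-0.5,0,0,0,-1],[0,0,-0.5,0,0,0,-1],[0,0,-0.5,0,0,0,-1],[0,0,-0.5,0,0,0,-1],[0,0,-0.5,0,0,0,-1],[0,0,-0.5,0,0,0,-1],[0,0,-0.3,0,0,0,-1],[0,0,0,0,0,0,-1]],
  ],
)

```text
t: 22.35
tcp_pos: [0.6192, 0.2263, 0.2499]
tool_rot: [0.268, 0.963, 0.002, 0.003]
force: [-0.2, -0.8, -0.6]
gripper_width: 0.319
```

```bash
python3 - <<'E'
from h import *
snap("side","s17.png",(200,100,360,260),4)
plan((.532,-.215,.24),170.2,20,-1)
E
```

```text
now 22.4 [0.619  0.2262 0.2488] 148.9 F [-0.24  0.84 -0.18] gw 0.319
end [ 0.5321 -0.215   0.2402]
[[[-0.15,-0.42,0.01,0.04,0.05,-0.18,-1],[-0.15,-0.43,0.01,0,0,-0.17,-1],[-0.14,-0.43,0.01,0,0,-0.18,-1],[-0.13,-0.43,0.01,0,0,-0.18,-1],[-0.12,-0.43,0.01,0,0,-0.18,-1],[-0.11,-0.44,0.01,0,0,-0.17,-1],[-0.11,-0.44,0.01,0,0,-0.18,-1],[-0.1,-0.44,0.01,0,0,-0.18,-1],[-0.09,-0.44,0.01,0,0,-0.18,-1],[-0.08,-0.44,0.01,0,0,-0.17,-1],[-0.07,-0.44,0.01,0,0,-0.18,-1],[-0.06,-0.44,0.01,0,0,-0.18,-1],[-0.06,-0.45,0.01,0,0,-0.18,-1],[-0.05,-0.45,0.01,0,0,-0.17,-1],[-0.04,-0.45,0.01,0,0,-0.18,-1],[-0.03,-0.45,0,0,0,-0.18,-1],[-0.02,-0.45,0.01,0,0,-0.18,-1],[-0.01,-0.45,0,0,0,-0.17,-1],[-0.01,-0.45,0.01,0,0,-0.18,-1],[0,-0.44,0,0,0,-0.18,-1]]]
```

View pics/s17.png

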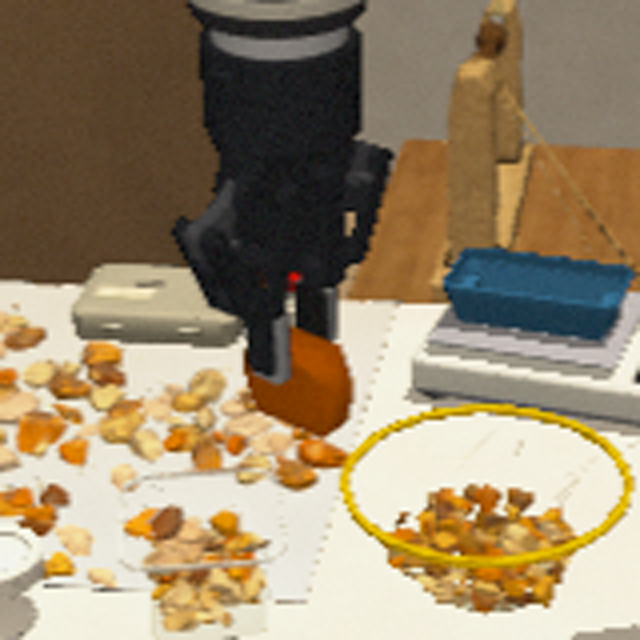

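Call:
drive_tool(
  motion=[
    [[-0.15,-0.3,0,0.04,0.05,-0.18,-1],[-0.15,-0.43,0,0,0,-0.17,-1],[-0.14,-0.43,0,0,0,-0.18,-1],[-0.13,-0.43,0,0,0,-0.18,-1],[-0.12,-0.43,0,0,0,-0.18,-1],[-0.11,-0.44,0,0,0,-0.17,-1],[-0.11,-0.44,0,0,0,-0.18,-1],[-0.1,-0.44,0,0,0,-0.18,-1],[-0.09,-0.44,0,0,0,-0.18,-1],[-0.08,-0.44,0,0,0,-0.17,-1],[-0.07,-0.44,0,0,0,-0.18,-1],[-0.06,-0.44,0,0,0,-0.18,-1],[-0.06,-0.45,0,0,0,-0.18,-1],[-0.05,-0.45,0,0,0,-0.17,-1],[-0.04,-0.45,0,0,0,-0.18,-1],[-0.03,-0.45,0,0,0,-0.18,-1],[-0.02,-0.45,0,0,0,-0.18,-1],[-0.01,-0.4,0,0,0,-0.17,-1],[-0.01,-0.3,0,0,0,-0.18,-1],[0,-0.15,0,0,0,-0.18,-1]],
  ],
)

```text
t: 24.4
tcp_pos: [0.5297, -0.2, 0.2294]
tool_rot: [0.077, 0.997, 0.001, -0.013]
force: [1.0, 0.8, -0.2]
gripper_width: 0.316
```

Call:
drive_tool(
  motion=[
    [[0,0,0,0,0,0,-1],[0,0,0,0,0,0,-1]],
  ],
)

```text
t: 24.6
tcp_pos: [0.5287, -0.2004, 0.2278]
tool_rot: [0.077, 0.997, 0.002, -0.014]
force: [0.8, -0.2, -0.5]
gripper_width: 0.316
```

```bash
python3 - <<'E'
from h import *
snap("wrist","w18.png")
snap("side","s18.png",(280,60,400,220),5)
plan((.532,-.215,.14),170.2,6,-1)
E
```

```text
now 24.7 [ 0.5289 -0.2001  0.228 ] 171.15 F [ 0.12 -0.21 -0.85] gw 0.315
end [ 0.5321 -0.2153  0.14  ]
[[[-0.03,-0.05,0.29,0.01,-0.27,0.03,-1],[-0.02,-0.05,0.29,0,0,0.02,-1],[-0.02,-0.05,0.29,0,0,0.03,-1],[-0.02,-0.05,0.3,0,0,0.03,-1],[-0.01,-0.04,0.29,0,0,0.02,-1],[-0.02,-0.05,0.3,0,0,0.03,-1]]]
```

View pics/w18.png

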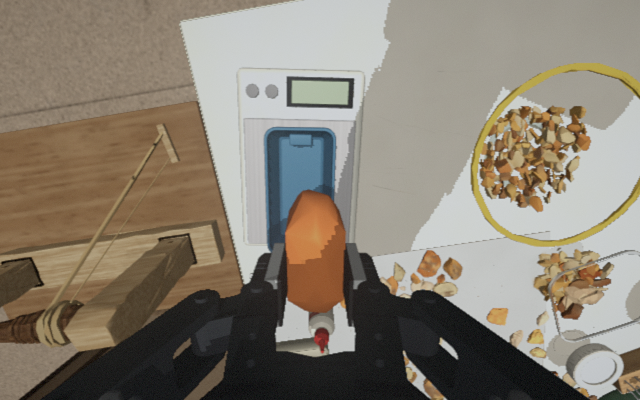

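View pics/s18.png

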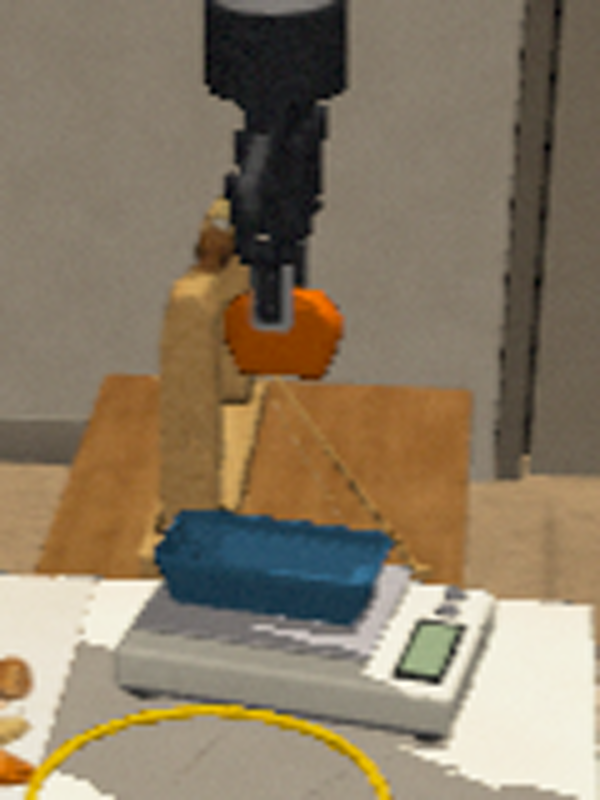

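```bash
python3 - <<'E'
from h import *
o,R,y=state();p=o["tcp_pos"].copy();c=viewer.camera("side")
g=lambda dx,dy,dz:((proj(c,p+R@np.array([dx,dy,dz]))-[280,60]+.5)*5).round(0)
for a in [(0,.014,-.006),(0,.021,-.006),(-.034,0,.008),(.034,0,.008),(-.034,.006,.008),(.034,-.006,.008),(0,0,.0306),(-.018,.014,.0306),(.018,.014,.0306)]: print(a,g(*a))
E
```

```text
(0, 0.014, -0.006) [271. 316.]
(0, 0.021, -0.006) [268. 320.]
(-0.034, 0, 0.008) [217. 326.]
(0.034, 0, 0.008) [338. 335.]
(-0.034, 0.006, 0.008) [214. 330.]
(0.034, -0.006, 0.008) [340. 331.]
(0, 0, 0.0306) [278. 369.]
(-0.018, 0.014, 0.0306) [240. 376.]
(0.018, 0.014, 0.0306) [304. 381.]
```

Call:
drive_tool(
  motion=[
    [[-0.03,-0.05,0.29,0,-0.27,0.03,-1],[-0.03,-0.05,0.29,0,0,0.02,-1],[-0.03,-0.05,0.29,0,0,0.03,-1],[-0.03,-0.05,0.28,0,0,0.03,-1],[-0.02,-0.05,0.2,0,0,0.02,-1],[-0.02,-0.05,0.1,0,0,0.03,-1],[0,0,0,0,0,0,-1]],
  ],
)

```text
t: 25.45
tcp_pos: [0.5356, -0.2136, 0.1538]
tool_rot: [0.084, 0.996, 0.0, 0.002]
force: [0.4, -0.4, -0.3]
gripper_width: 0.318
```

```bash
python3 - <<'E'
from h import *
plan((.5357,-.216,.125),170.2,4,-1)
E
```

```text
now 25.45 [ 0.5356 -0.2136  0.1538] 170.33 F [ 0.42 -0.39 -0.33] gw 0.318
end [ 0.5357 -0.2161  0.1248]
[[[0,-0.01,0.14,0.01,0.03,0.01,-1],[0,-0.01,0.15,0,0,0,-1],[-0.01,-0.01,0.14,0,0,0.01,-1],[0,-0.02,0.15,0,0,0,-1]]]
```

Call:
drive_tool(
  motion=[
    [[0,-0.01,0.14,0.01,0.03,0.01,-1],[0,-0.01,0.14,0,0,0,-1],[0,-0.01,0.14,0,0,0.01,-1],[0,-0.01,0.1,0,0,0,-1],[0,0,0,0,0,0,-1]],
  ],
)

```text
t: 25.95
tcp_pos: [0.5358, -0.2157, 0.1267]
tool_rot: [0.085, 0.996, -0.0, 0.001]
force: [0.5, -0.7, -1.4]
gripper_width: 0.314
```

```bash
python3 - <<'E'
from h import *
snap("wrist","w19.png",(210,70,430,330),3)
snap("side","s19.png",(290,120,390,210),7)
plan((.5357,-.216,.084),170.2,6,-1)
E
```

```text
now 26.05 [ 0.536  -0.2158  0.1274] 170.21 F [ 0.59  0.09 -1.03] gw 0.316
end [ 0.5354 -0.2162  0.0839]
[[[0,0,0.14,-0.01,0.02,0,-1],[0,0,0.15,0,0,0,-1],[0,0,0.14,0,0,0,-1],[0,0,0.15,0,0,0,-1],[0,0,0.14,0,0,0,-1],[0.01,-0.01,0.15,0,0,0,-1]]]
```

View pics/w19.png

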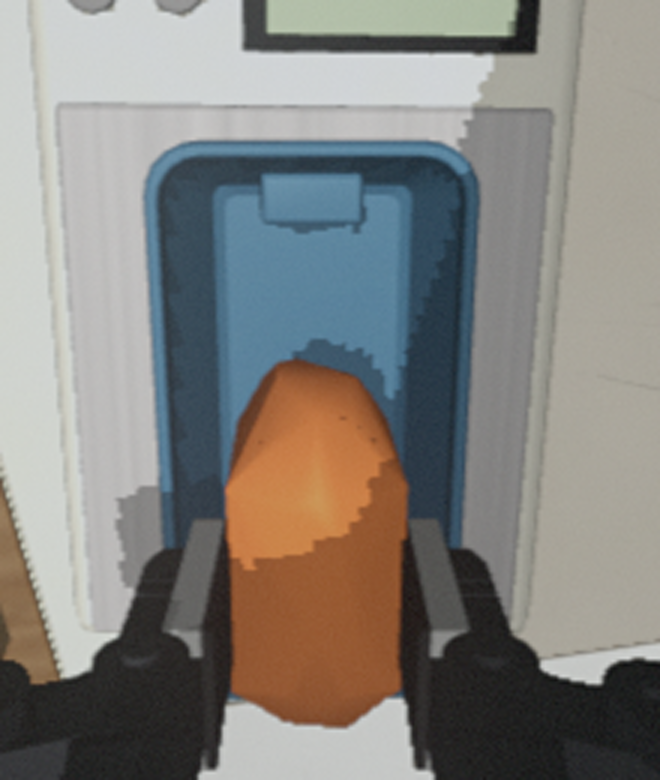

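View pics/s19.png

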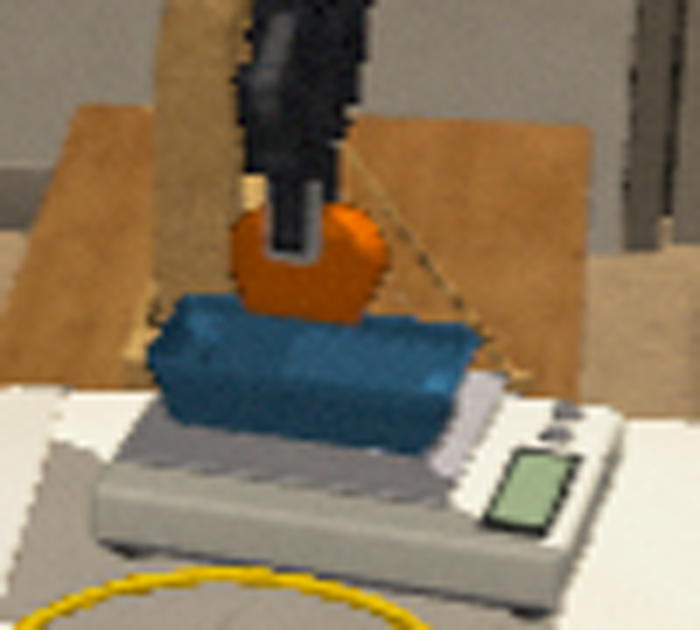

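The lump is lined up over the tray, so I'll lower it.

Call:
drive_tool(
  motion=[
    [[0,0,0.14,0,0.02,0,-1],[0,0,0.14,0,0,0,-1],[0,0,0.14,0,0,0,-1],[0,0,0.14,0,0,0,-1],[0,0,0.1,0,0,0,-1],[0,0,0.05,0,0,0,-1],[0,0,0,0,0,0,-1]],
  ],
)

```text
t: 26.75
tcp_pos: [0.5361, -0.2158, 0.0888]
tool_rot: [0.085, 0.996, -0.0, -0.0]
force: [-0.4, 0.7, -0.5]
gripper_width: 0.314
```

```bash
python3 - <<'E'
from h import *
plan((.5357,-.216,.082),170.2,3,-1)
E
```

```text
now 26.75 [ 0.5361 -0.2158  0.0888] 170.22 F [-0.37  0.68 -0.51] gw 0.314
end [ 0.5355 -0.2162  0.0818]
[[[0,0,0.05,-0.01,0,0,-1],[0,0,0.04,0,0,0,-1],[0.01,-0.01,0.05,0,0,0,-1]]]
```

Call:
drive_tool(
  motion=[
    [[0,0,0.04,0,0,0,-1],[0,0,0.04,0,0,0,-1],[0,0,0.03,0,0,0,-1],[0,0,0,0,0,0,-1]],
  ],
)

```text
t: 27.15
tcp_pos: [0.5364, -0.216, 0.0833]
tool_rot: [0.085, 0.996, -0.001, 0.0]
force: [-0.4, -0.0, -0.1]
gripper_width: 0.318
```

Call:
drive_tool(
  motion=[
    [[0,0,0.02,0,0,0,-1],[0,0,0.01,0,0,0,-1],[0,0,0,0,0,0,-1]],
  ],
)

```text
t: 27.45
tcp_pos: [0.5365, -0.216, 0.0819]
tool_rot: [0.085, 0.996, -0.001, 0.0]
force: [-0.0, 0.2, -0.1]
gripper_width: 0.314
```

Call:
drive_tool(
  motion=[
    [[0,0,0.01,0,0,0,-1],[0,0,0.01,0,0,0,-1],[0,0,0,0,0,0,-1]],
  ],
)

```text
t: 27.75
tcp_pos: [0.5366, -0.2161, 0.0815]
tool_rot: [0.085, 0.996, -0.001, 0.001]
force: [0.0, -0.3, -0.5]
gripper_width: 0.317
```

```bash
python3 - <<'E'
from h import *
snap("side","s20.png",(290,120,390,210),7)
plan((.5357,-.216,.082),170.2,1,-1)
E
```

```text
now 27.8 [ 0.5367 -0.2162  0.0814] 170.22 F [-0.2  -0.81 -1.11] gw 0.318
end [ 0.5357 -0.216   0.0819]
[[[0.02,0,-0.01,-0.02,0.02,0,-1]]]
```

View pics/s20.png

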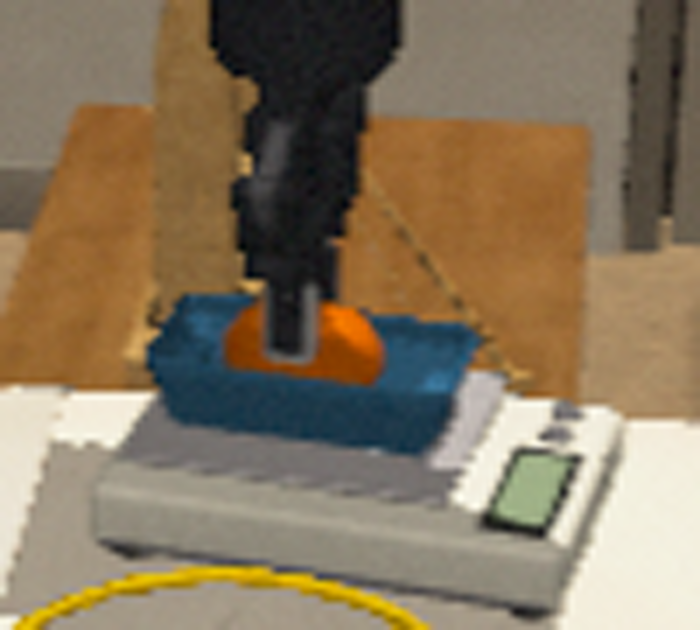

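Call:
drive_tool(
  motion=[
    [[0,0,0.02,0,0,0,-1],[0,0,0,0,0,0,-1]],
  ],
)

```text
t: 28.0
tcp_pos: [0.5368, -0.2163, 0.0815]
tool_rot: [0.085, 0.996, -0.001, 0.001]
force: [1.1, 0.0, -0.4]
gripper_width: 0.314
```

Call:
drive_tool(
  motion=[
    [[0,0,0.02,0,0,0,-1],[0,0,0,0,0,0,-1]],
  ],
)

```text
t: 28.2
tcp_pos: [0.5371, -0.2164, 0.0815]
tool_rot: [0.085, 0.996, -0.002, 0.002]
force: [-0.4, -0.8, 0.0]
gripper_width: 0.318
```

```bash
python3 - <<'E'
from h import *
viewer.camera("side");plan((.5365,-.216,.082),170.2,1,-1)
E
```

```text
now 28.25 [ 0.5372 -0.2165  0.0814] 170.22 F [-0.39  1.3   3.45] gw 0.315
end [ 0.5368 -0.2159  0.0819]
[[[0.01,0.01,-0.01,-0.03,0.04,0,-1]]]
```

Call:
drive_tool(
  motion=[
    [[0,0,0.03,0,0,0,-1]],
  ],
)

```text
t: 28.35
tcp_pos: [0.5375, -0.2168, 0.081]
tool_rot: [0.085, 0.996, -0.002, 0.003]
force: [-6.6, -0.1, 30.6]
gripper_width: 0.313
```

Contact is clear. I'll ease off, open only slightly so the fingers stay clear of the tray walls, and rise.

Call:
drive_tool(
  motion=[
    [[0,0,-0.01,0,0,0,-1],[0,0,0,0,0,0,-1]],
  ],
)

```text
t: 28.55
tcp_pos: [0.5376, -0.2169, 0.0818]
tool_rot: [0.085, 0.996, -0.002, 0.003]
force: [-0.3, -0.5, -0.6]
gripper_width: 0.316
```

```bash
python3 - <<'E'
from h import *
snap("side","s21.png",(290,120,390,210),7)
plan((.5365,-.216,.082),170.2,1,-1)
E
```

```text
now 28.6 [ 0.5376 -0.2168  0.0816] 170.22 F [ 0.34 -0.78 -1.48] gw 0.317
end [ 0.5367 -0.2162  0.0821]
[[[0.02,0.01,-0.01,-0.04,0.06,0,-1]]]
```

View pics/s21.png

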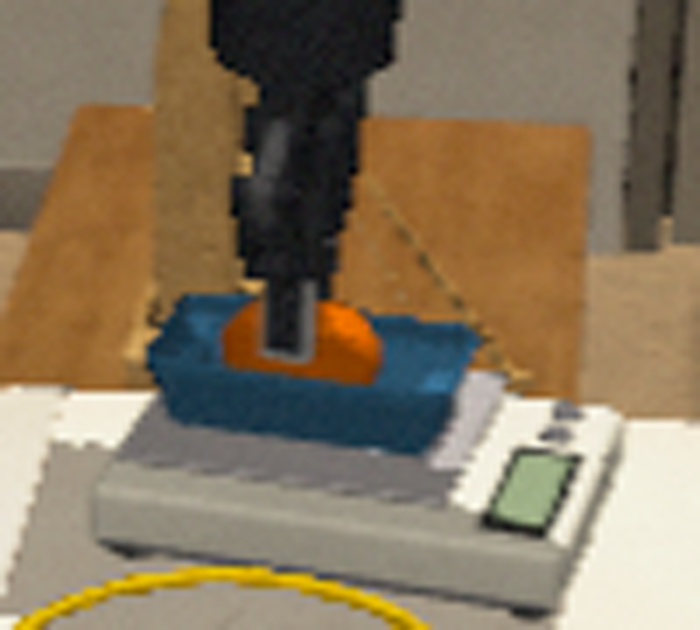

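Call:
drive_tool(
  motion=[
    [[0,0,-0.06,-0.04,0.06,0,-1],[0.04,0.01,0,0,0,0,-1],[0.03,0.01,0,0,0,0,-1],[0,0,0,0,0,0,-1]],
  ],
)

```text
t: 29.0
tcp_pos: [0.5338, -0.215, 0.084]
tool_rot: [0.085, 0.996, 0.001, -0.001]
force: [1.0, -0.0, 0.4]
gripper_width: 0.316
```

```bash
python3 - <<'E'
from h import *
snap("side","s22.png",(290,120,390,210),7)
snap("wrist","w22.png",(210,70,430,330),3)
plan((.534,-.216,.082),170.2,1,-1)
E
```

```text
now 29.1 [ 0.5339 -0.2151  0.084 ] 170.22 F [-0.81  0.26 -0.66] gw 0.316
end [ 0.5342 -0.2161  0.082 ]
[[[-0.01,-0.02,0.04,0.01,-0.02,0,-1]]]
```

View pics/s22.png

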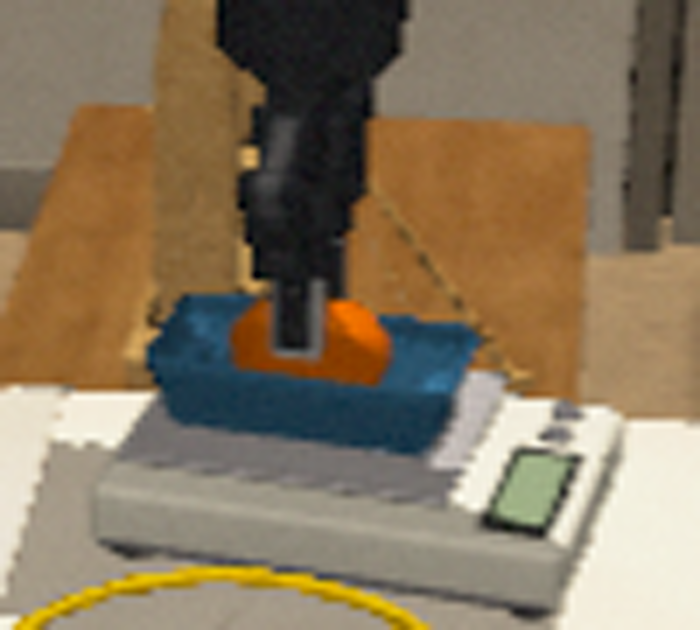

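View pics/w22.png

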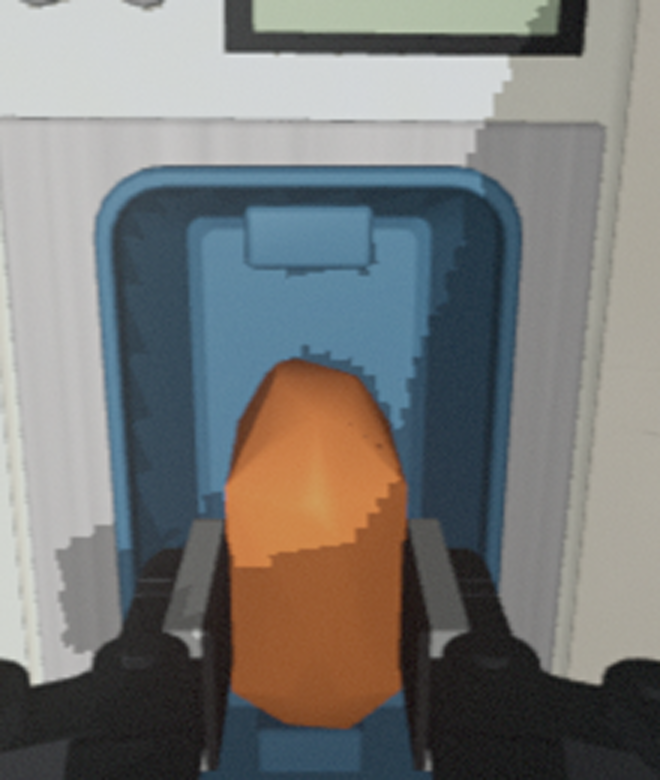

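Call:
drive_tool(
  motion=[
    [[0,-0.01,0.03,0,0,0,-1],[0,0,0.02,0,0,0,-1],[0,0,0.02,0,0,0,-1],[0,0,0.01,0,0,0,-1]],
  ],
)

```text
t: 29.5
tcp_pos: [0.5339, -0.2157, 0.0812]
tool_rot: [0.085, 0.996, 0.0, -0.0]
force: [-3.8, 2.0, 9.9]
gripper_width: 0.313
```

```bash
python3 - <<'E'
from h import *
plan((.534,-.216,.082),170.2,1,-1)
E
```

```text
now 29.5 [ 0.5339 -0.2157  0.0812] 170.22 F [-3.77  2.03  9.89] gw 0.313
end [ 0.5338 -0.2162  0.0822]
[[[0,-0.01,-0.02,0.01,-0.01,0,-1]]]
```

Contact reads 10 N. I'll release with a small opening and go up.

Call:
drive_tool(
  motion=[
    [[0,0,0,0,0,0,-0.25],[0,0,0,0,0,0,-0.2],[0,0,0,0,0,0,-0.2],[0,0,-0.05,0,0,0,-0.2],[0,0,-0.1,0,0,0,-0.2],[0,0,-0.2,0,0,0,-0.2],[0,0,-0.4,0,0,0,0],[0,0,-0.5,0,0,0,0.5],[0,0,-0.5,0,0,0,1],[0,0,-0.5,0,0,0,1],[0,0,-0.5,0,0,0,1],[0,0,-0.3,0,0,0,1],[0,0,0,0,0,0,1]],
  ],
)

```text
t: 30.8
tcp_pos: [0.5335, -0.2156, 0.2456]
tool_rot: [0.085, 0.996, -0.0, 0.001]
force: [-0.7, 0.3, -0.5]
gripper_width: 0.995
```

```bash
python3 - <<'E'
from h import *
snap("side","s23.png",(290,120,390,210),7)
snap("wrist","w23.png",(230,70,400,260),4)
snap("side","s23f.png")
print(state()[0]["tcp_pos"])
E
```

```text
[ 0.53269973 -0.21508047  0.24254756]
```

View pics/s23.png

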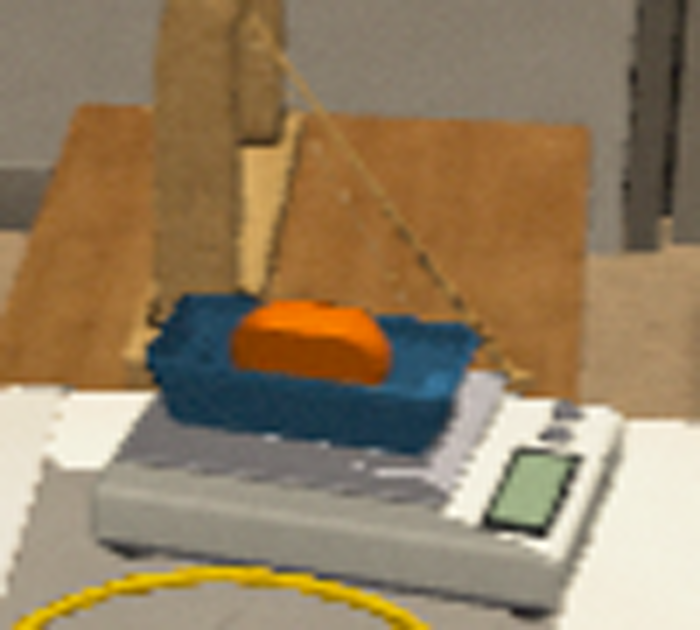

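View pics/w23.png

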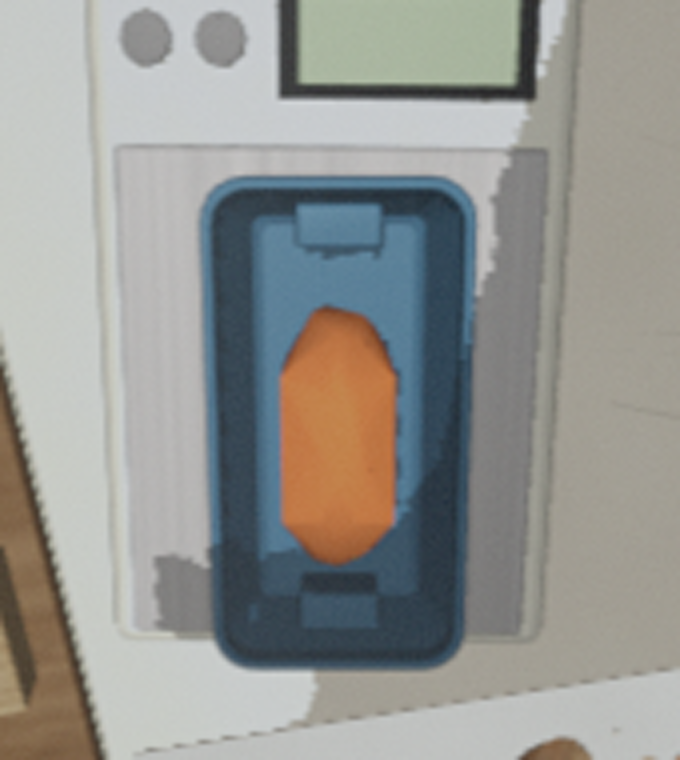

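View pics/s23f.png

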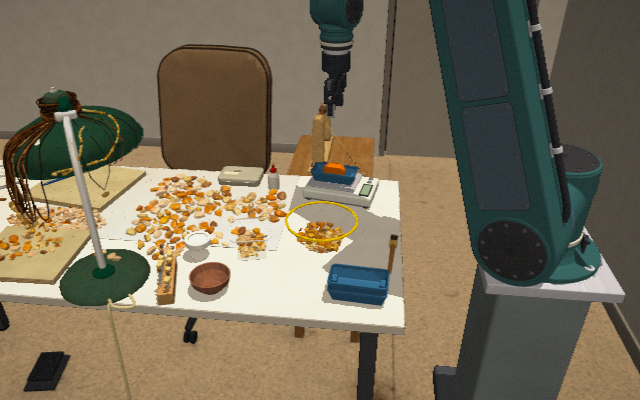

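```bash
python3 - <<'E'
from h import *
c=viewer.camera("wrist")
f=lambda x,y,h:onplane(c,230+(x+.5)/4-.5,70+(y+.5)/4-.5,h)
for n,L,h in(("pan",[(114,147),(547,151),(522,637),(133,632)],.048),("tray",[(201,176),(475,178),(462,668),(217,668)],.082),("lump",[(281,375),(394,372),(392,525),(281,523)],.094)):
    print(n,np.mean([f(x,y,h) for x,y in L],0).round(4))
E
```

```text
pan [ 0.5298 -0.2176  0.048 ]
tray [ 0.5309 -0.215   0.082 ]
lump [ 0.5311 -0.2155  0.094 ]
```

The lump and tray centres agree within about 1 mm, and the tray is within about 3 mm of the pan centre. Nothing is touching the arm, so I'll hand in.

```bash
python3 -c "
from station import workorder; print(workorder.hand_in())"
```

```text
the job is handed in; nothing more can be done
None
```

The job is done and handed in. The top tray stands upright on the scale's pan, let go of, and the amber lump lies lengthwise in the middle of it. It took about 31 s of the 70 s allowed.

**Final checks, from the last wrist image:**

| Item | Measured centre (x, y in m) |
|---|---|
| Pan | (0.530, -0.218) |
| Tray | (0.531, -0.215) |
| Lump | (0.531, -0.2155) |

- **Placing:** the tray is about 3 mm off the pan's centre, and the lump is within about 1 mm of the tray's centre.
- **Surroundings:** in the side view the two lower trays stand where they were, nothing round about looks moved, and the gripper is clear above.

**What disagreed or went less well:**
- **Pan position:** the cameras disagreed by up to about 7 mm on the pan's y position. I placed the tray at a compromise between them.
- **First lump touchdown:** pressing down until contact gave a wrist force of about 31 N at one moment, and the side view put the lump about 5 mm off-centre. I raised it about 2 mm, shifted it about 4 mm and set it down again at about 10 N before letting go.

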